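# Lid the tea caddy and fold its three clips down

## Robot

A 6-joint arm with a two-finger parallel gripper is mounted at the origin on the work surface. World frame = base frame: x ahead of the robot, y to its left, z up, the work surface at z = 0. Lengths are in m, angles in rad, forces in N, time in s.
With the tool pointing down it reaches from about 0.3 to 0.775 m from the base axis. Payload 14.6 kg.
Tool frame: the origin (TCP) lies midway between the tips of the shut fingers; the grasp point (between the pads) lies 19 mm behind it (ctrl.tcp_to_grasp is the distance from the TCP to the grasp point, in m); x points along the fingers, y is the direction in which the jaws open and shut, and the axes are right-handed (so a half turn about x gives the same grasp; the last joint's range is limited). The gripper opens to 94 mm and grips with 3 to 60 N. Pads are 16 mm wide; open, the fingers measure 119 mm over their backs; the gripper's body (75 mm by 177 mm) begins 78 mm behind the grasp point.
Start: joints at [-1.408, 0.3, 1.521, -0, 1.321, -0.067], TCP at [0.125, -0.536, 0.205] pointing down, gripper open.
Joint ranges: [-3.03, 3.03], [-0.79, 2.21], [0.23, 2.52], [-1.04, 4.18], [0, 3.07], [-2.55, 2.55]. Speed limits (rad/s): [2.22, 2.22, 2.57, 3.14, 3.14, 3.14].

## Interface

Orientations are given as [roll, pitch, yaw] about the fixed x, y, z axes, in that order (R = Rz(yaw) Ry(pitch) Rx(roll)).
In Python, from station import ctrl gives the robot as it stands.
- The arm moves only by the tool jog_arm, never from a script. Its argument "rows" is one flat list of numbers, 7 for each row, row after row: the shift along the world's x, y, z in m, then the turn, a rotation vector about the world's x, y, z in degrees, then the closure, from 0 (fully open) to 1 (shut). A call has 1 to 8 rows; each row shifts and turns the commanded pose from where the row before left it; what a row does not reach is not made up. A row lasts 1/12 s, in which the tool goes at most 41.7 mm and 7.16 degrees, less where a joint would pass 70% of its speed; a pose out of reach is approached as far as the arm can. A call with a gripper value outside its range is refused whole. The fingers move at their own pace and stop on an object; "squeeze" is the grip in N (left out, the last holds). Time passes only in rows, so rows that do not move let the fingers close. It gives the time, the measured TCP pose, the force and the opening at its end, in the units of the state.
- ctrl.get_obs(): the state, without advancing time (a new reading comes with each control period).
- ctrl.camera(name): name is "scene" or "top" or "wrist"; returns (picture, depth): 384x512x3 uint8, red, green, blue; 384x512 float32, m along the optical axis (not along the pixel's ray), 0 where there is no reading.
- ctrl.camera_model(name): a dict with "K" (3x3 intrinsics, pixels), "extrinsics" (4x4, takes a point from camera to world coordinates). Camera axes: x right, y down, z forward; pixel columns grow to the right and rows downward; lengths in m; the calibration is good to about 2 mm. The wrist camera is an equidistant fisheye: a pixel r from the principal point sees the ray r / f radians off the axis. A picture is of the moment at which its call begins: read the wrist's pose just before it. camera_model takes no time and is no camera call; for the wrist camera it gives the pose at the moment of the call.
- ctrl.hand_in(): hands the job in, once; it reports no verdict.
The state is a dict: "time_s": time; "qpos": joint angles; "joint_vel": joint speeds; "tau": joint torques, N m; "ee_pos": TCP position; "eef_rot": TCP orientation; "force": force on the tool from outside, world axes, zero at the start; "moment": the same for the moment, N m; "grip_width": finger opening in m.
Only numpy, scipy, OpenCV 4.12 (cv2) and the standard library are available. Lean on these libraries where they do the work, as an engineer would, in place of code of your own. Each camera call takes 0.05 s, during which the arm holds its last target.

## Task

Take the lid by its knob from the green lid rest and set it fully home on the open tea caddy, then fold the three orange clips inward and down over it so that the rubber foot of each one bears firmly on the lid and stays there. Go gently: the clips bend if forced (no more than 20 N from the fingers), and leave the other tea things where they stand.

Things in the scene. Friction and masses are not known exactly. Their poses are not given: they have to be found in the camera images.
- caddy: Round aluminium tea caddy screwed to the counter, 116 mm across, open on top; flat rim 95 mm above its origin, mouth 100 mm across. Origin: centre of its underside, on the counter; z up. Steel hinge brackets stick out to 69 mm from its axis and carry three clips at its own bearings 0, +120 and -120 degrees.
- lid: Loose round lid, 0.15 to 0.31 kg. Origin: centre of its plug's underside, z up. Plug 92 mm across, 10 mm deep, bevelled (4 mm play all round in the mouth); above it a flange 108 mm across, its top 18 mm above the origin. Fully home its origin is 85 mm above the caddy's. It starts on the lid rest, origin 2 mm above the counter.
- lid_knob (a point): Centre of the lid's dark wooden knob, a vertical cylinder 24 mm across and 22 mm tall; on the lid's axis, 35 mm above the lid's origin and 17 mm above the flange top. Grasp it here from above.
- lid_rest: Green hard silicone ring fixed to the counter, 120 mm outside, 100 mm inside, 12 mm high, that carries the lid at the start. Origin: centre of its underside.
- clip_a: Orange clip flap, a bar 42 x 24 x 6 mm hinged on the caddy at bearing 0 (its own +x). Origin: on the hinge axis, mid-thickness, 68 mm from the caddy's axis, 114 mm above its origin. Own x runs from tip to hinge, y along the hinge; own z is up when it lies level over the lid (0 rad). Starts 1.7 to 2.2 rad open, leaning outward. Stiff hinge, lightly sprung shut: stays where left, 4 to 6 N moves it. Over 20 N bends it.
- clip_a_tip (a point): Middle of the free end of clip_a, mid-thickness. Under the bar, 34 mm from the hinge, a screw-set rubber foot 14 mm across stands out 4 to 12 mm, set differently on each clip and not reported: the closed angle (-0.15 to 0.12 rad) must be felt. On the lid it gives about 1 mm per 6 N, 4 mm at most; pressed on firmly (8 to 12 N at 30 mm from the hinge) it keeps bearing by itself.
- clip_b: Orange clip flap, a bar 42 x 24 x 6 mm hinged on the caddy at bearing +120 deg. Origin: on the hinge axis, mid-thickness, 68 mm from the caddy's axis, 114 mm above its origin. Own x runs from tip to hinge, y along the hinge; own z is up when it lies level over the lid (0 rad). Starts 1.7 to 2.2 rad open, leaning outward. Stiff hinge, lightly sprung shut: stays where left, 4 to 6 N moves it. Over 20 N bends it.
- clip_b_tip (a point): Middle of the free end of clip_b, mid-thickness. Under the bar, 34 mm from the hinge, a screw-set rubber foot 14 mm across stands out 4 to 12 mm, set differently on each clip and not reported: the closed angle (-0.15 to 0.12 rad) must be felt. On the lid it gives about 1 mm per 6 N, 4 mm at most; pressed on firmly (8 to 12 N at 30 mm from the hinge) it keeps bearing by itself.
- clip_c: Orange clip flap, a bar 42 x 24 x 6 mm hinged on the caddy at bearing -120 deg. Origin: on the hinge axis, mid-thickness, 68 mm from the caddy's axis, 114 mm above its origin. Own x runs from tip to hinge, y along the hinge; own z is up when it lies level over the lid (0 rad). Starts 1.7 to 2.2 rad open, leaning outward. Stiff hinge, lightly sprung shut: stays where left, 4 to 6 N moves it. Over 20 N bends it.
- clip_c_tip (a point): Middle of the free end of clip_c, mid-thickness. Under the bar, 34 mm from the hinge, a screw-set rubber foot 14 mm across stands out 4 to 12 mm, set differently on each clip and not reported: the closed angle (-0.15 to 0.12 rad) must be felt. On the lid it gives about 1 mm per 6 N, 4 mm at most; pressed on firmly (8 to 12 N at 30 mm from the hinge) it keeps bearing by itself.
- gaiwan: Bystander: white lidded gaiwan on its saucer, 100 mm across, 84 mm tall. Origin: centre of its underside.
- pitcher: Bystander: glass pitcher with steel spout and a glass handle, 95 mm across, 136 mm tall. Origin: centre of its underside.
- cup0: Bystander: small blue cup, 62 mm across, 45 mm tall. Origin: centre of its underside.
- cup1: Bystander: small blue cup, 62 mm across, 45 mm tall. Origin: centre of its underside.
- scoop: Bystander: wooden tea scoop lying down, 160 mm long. Origin: centre of its underside.
- tea_jar: Bystander: amber glass jar, 72 mm across, 100 mm tall. Origin: centre of its underside.
- kettle_base: Bystander: black kettle base fixed to the counter, 170 mm across, 36 mm high, with a red press button on its front lip; it plays no part. Origin: centre of its underside.
Mind the look-alikes: they are no part of the job. There is more than one size of the lid; the job needs the largest.

How it is judged:
On the way, in this order (a step that is already met when the one before it is completed fails the run):
1. the lid sits fully home on the caddy, let go, with the clips still clear of it (horizontal distance between lid and caddy below 0.007 m and z of lid in the frame of caddy between 0.082 and 0.0875 m and angle between lid's own z axis and vertical below 0.04 rad and contact force between each of the fingers, clip_a, clip_b, clip_c and lid below 0.05 N), for 0.2 s.
2. all three clips bear on the lid (horizontal distance between lid and caddy below 0.007 m and z of lid in the frame of caddy between 0.082 and 0.0875 m and angle between lid's own z axis and vertical below 0.04 rad and contact force between each of clip_a, clip_b, clip_c and lid above 0.5 N), for 0.1 s.
At the end, for the whole second after the job is handed in: The lid is level (within 0.04 rad), at rest, centred on the caddy within 7 mm and down on its rim (origin 82 to 87.5 mm above the caddy's), and the foot of each of the three clips bears on it with more than 0.5 N (all of step 2 and linear speed of lid below 0.02 m/s); the robot touches nothing.
It fails at once if a clip is pushed by the robot with more than 20 N (contact force between any of the fingers, the arm and clip_a above 20 N or contact force between any of the fingers, the arm and clip_b above 20 N or contact force between any of the fingers, the arm and clip_c above 20 N).
It fails at once if a bystander (gaiwan, pitcher, cup, scoop or jar) is moved more than 25 mm (distance of any of gaiwan, pitcher, cup0, cup1, scoop, tea_jar from where it was at the start of the episode above 0.025 m).
It also fails if it takes over 72 s, if anything falls off the work surface, if the arm or the gripper's body presses on something with over 40 N, if the wrist force passes 120 N, or if a joint passes its speed limit or range.

## Working session

There is one attempt and no reset: what is moved stays moved. The work goes in short steps, Python scripts to look and compute and a tool call to move; the robot and the scene stay as the last step left them, time stands still between calls to the robot, and variables do not carry over. Pictures are saved under pics/ and viewed, and the job is handed in when it is done.

Besides the shell and the picture viewer there is one more tool, called after "Emit:" by a JSON object that holds its "method" and its "body", one argument or row to a line. jog_arm: Moves the arm, as the interface text tells. Its arguments: {"type":"object","properties":{"rows":{"type":"array"},"squeeze":{"type":"number"}},"required":["rows"]}

```bash
ls; mkdir -p pics; python3 - <<'E'
from station import ctrl
import cv2,numpy as np
for n in ["scene","top"]:
    p,d=ctrl.camera(n); cv2.imwrite(f"pics/{n}0.png",cv2.resize(p[:,:,::-1],(768,576))); np.savez(f"{n}0.npz",p=p,d=d)
    m=ctrl.camera_model(n); print(n,m["K"],m["extrinsics"])
print(ctrl.get_obs())
E
```

```text
pics
scene [[404.9538572    0.         253.36433258]
 [  0.         404.9538572  193.73231015]
 [  0.           0.           1.        ]] [[ 0.49874071  0.44325795 -0.74483562  1.39090864]
 [ 0.86652846 -0.27447375  0.41688439 -0.48078276]
 [-0.0196505  -0.85333848 -0.52098685  0.68178759]
 [ 0.          0.          0.          1.        ]]
top [[363.6850581    0.         257.18523232]
 [  0.         363.6850581  189.46036201]
 [  0.           0.           1.        ]] [[-0.00738479 -0.99290553  0.11867633  0.38891435]
 [-0.99984612  0.00544315 -0.01667667  0.01213672]
 [ 0.01591239 -0.11878123 -0.99279294  1.3871916 ]
 [ 0.          0.          0.          1.        ]]
{'time_s': 0.1, 'qpos': array([-1.40761323e+00,  3.00401977e-01,  1.52150712e+00, -5.41953372e-06,
        1.32072556e+00, -6.65990548e-02]), 'joint_vel': array([-0.00204537, -0.00089566, -0.00247573, -0.00084832,  0.00041963,
        0.00014695]), 'tau': array([ 1.38827159e-03, -5.32641864e+01, -3.53285336e+01,  7.09580909e-02,
        2.34950980e-02, -5.44933255e-05]), 'ee_pos': array([ 0.1252285 , -0.53530939,  0.20495554]), 'eef_rot': array([-1.63235744,  1.56975432,  1.73901871]), 'force': array([ 0.1749526 ,  0.27702478, -0.22817268]), 'moment': array([0.02318002, 0.02297706, 0.03475444]), 'grip_width': 0.09351455496017393}
```

View pics/scene0.png

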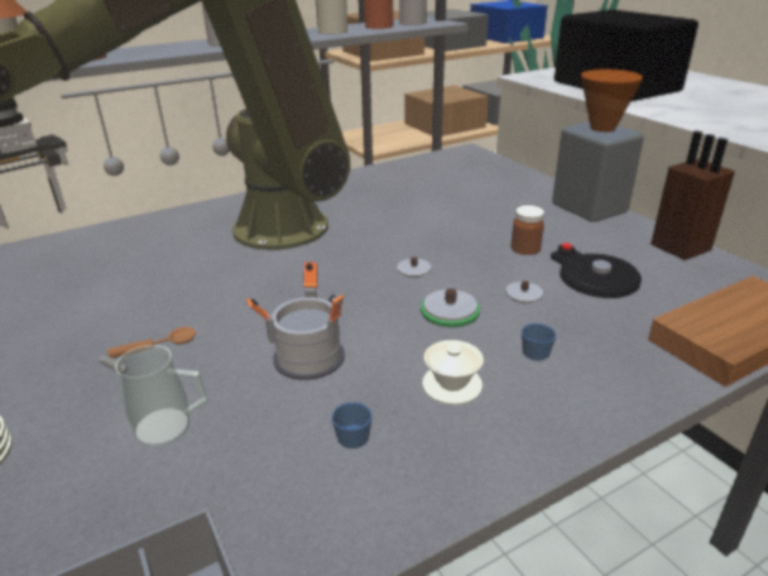

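View pics/top0.png

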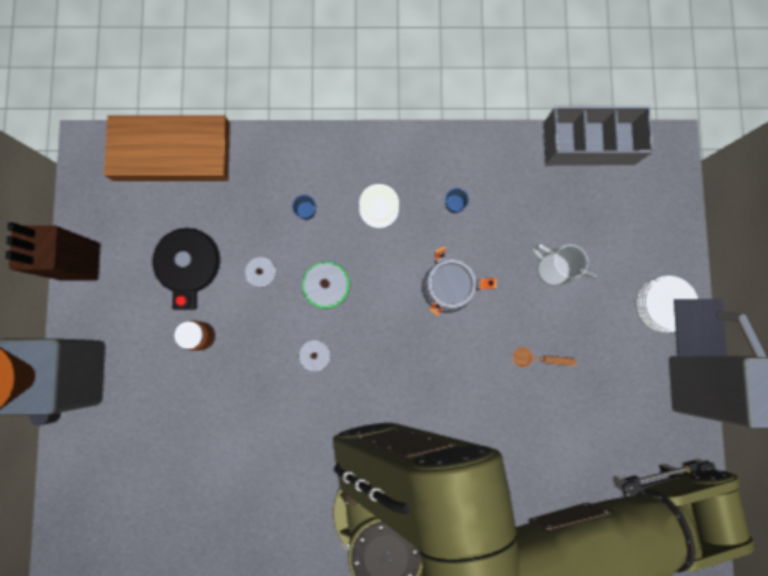

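The top view (768 px wide) shows three lids: a large one with a brown knob on the green ring at (325,284), and smaller ones at (260,271) and (314,355) with no ring. The description picks (325,284). The caddy is at (451,284), with its clips at (488,284), (440,253) and (436,310).

```bash
cat > h.py <<'E'
import numpy as np,cv2
from station import ctrl
from scipy.optimize import least_squares
def cloud(n,d,m=None):
    m=m or ctrl.camera_model(n); K=m["K"];E=m["extrinsics"]
    v,u=np.mgrid[:d.shape[0],:d.shape[1]]
    P=np.stack([(u-K[0,2])/K[0,0]*d,(v-K[1,2])/K[1,1]*d,d],-1)
    return P@E[:3,:3].T+E[:3,3]
def circ(p,r=None):
    f=(lambda q:np.hypot(p[:,0]-q[0],p[:,1]-q[1])-(r if r else q[2]))
    x0=list(p[:,:2].mean(0))+([] if r else [.05])
    return least_squares(f,x0,loss='soft_l1',f_scale=.002).x
E
python3 - <<'E'
from h import *
for n in ["top","scene"]:
    z=np.load(f"{n}0.npz");p=z["p"];d=z["d"];X=cloud(n,d)
    hsv=cv2.cvtColor(p,cv2.COLOR_RGB2HSV)
    h,s,v=[hsv[...,i].astype(int) for i in range(3)]
    g=(h>45)&(h<75)&(s>110)&(d>0)&(X[...,2]<.03)&(X[...,2]>-.01)
    print(n,"green",g.sum(),X[g].mean(0),circ(X[g]))
    c0=circ(X[g])[:2]
    r=np.hypot(X[...,0]-c0[0],X[...,1]-c0[1])
    fl=(r<.06)&(d>0)&(X[...,2]>.008)
    k=(r<.03)&(X[...,2]>.038)
    fl2=(r<.065)&(X[...,2]>.014)&(X[...,2]<.026)
    print(" knobtop",k.sum(),X[k].mean(0), "flange",fl2.sum(),X[fl2].mean(0))
    cc=[.47,-.12]
    o=(h<14)&(s>190)&(v>120)&(d>0)&(X[...,2]>.08)&(X[...,2]<.2)
    nl,lab,st,ce=cv2.connectedComponentsWithStats(o.astype(np.uint8))
    for i in range(1,nl):
        if st[i,4]>8 and st[i,4]<2000:
            q=X[lab==i]; print(" orange",st[i],ce[i],q.mean(0).round(4),q.min(0).round(3),q.max(0).round(3))
    rim=(X[...,2]>.09)&(X[...,2]<.1)&(d>0)&(s<80)&(abs(X[...,0]-.47)<.12)&(abs(X[...,1]+.12)<.12)
    print(" rim",rim.sum(),X[rim].mean(0),circ(X[rim]), circ(X[rim],.054))
p=np.load("top0.npz")["p"]; 
cv2.imwrite("pics/crop1.png",cv2.resize(p[155:225,160:340,::-1],None,fx=4.4,fy=4.4,interpolation=cv2.INTER_CUBIC))
E
```

```text
top green 54 [0.53132157 0.11700657 0.01038325] [0.55491951 0.14275563 0.05737697]
 knobtop 33 [0.55386594 0.14072214 0.04664922] flange 584 [0.55402207 0.14111284 0.01912456]
 orange [321 187   6   5  26] [323.11538462 189.03846154] [ 0.54   -0.2403  0.125 ] [ 0.532 -0.248  0.114] [ 0.548 -0.234  0.138]
 rim 157 [ 0.53445209 -0.16749391  0.09439327] [ 0.54547773 -0.16715227  0.05345083] [ 0.54577534 -0.16715153]
scene green 50 [0.59039483 0.11892666 0.01078062] [0.55944995 0.14540609 0.0571311 ]
 knobtop 46 [0.5613278  0.1441636  0.04597047] flange 529 [0.56611477 0.13983805 0.01980267]
 rim 222 [ 0.52895694 -0.17408773  0.09418778] [ 0.55146775 -0.16473646  0.05402909] [ 0.5514386 -0.1647532]
```

View pics/crop1.png

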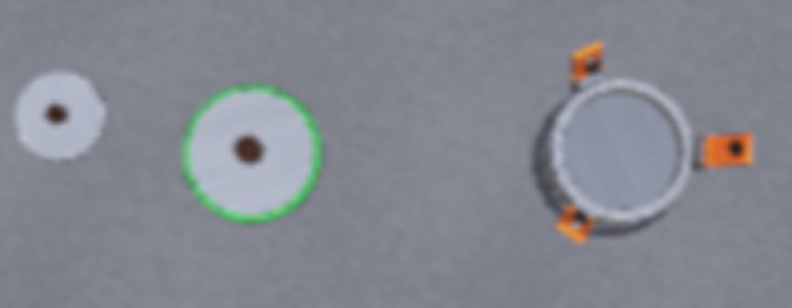

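```bash
python3 - <<'E'
from h import *
from scipy.spatial.transform import Rotation as R
o=ctrl.get_obs(); print(o["time_s"],o["ee_pos"]); print(R.from_euler('xyz',o["eef_rot"]).as_matrix().round(3))
m=ctrl.camera_model("wrist");print(m)
p=np.load("scene0.npz")["p"]; 
cv2.imwrite("pics/crop2.png",cv2.resize(p[165:260,150:345,::-1],None,fx=4,fy=4,interpolation=cv2.INTER_CUBIC))
E
```

```text
0.1 [ 0.1252285  -0.53530939  0.20495554]
[[-0.     0.228 -0.974]
 [ 0.001 -0.974 -0.228]
 [-1.    -0.001 -0.   ]]
{'K': array([[297.31863964,   0.        , 251.76988406],
       [  0.        , 297.31863964, 189.91863277],
       [  0.        ,   0.        ,   1.        ]]), 'extrinsics': array([[ 0.22908072, -0.9418194 , -0.24596392,  0.19606605],
       [-0.97340677, -0.22194173, -0.05675508, -0.51790122],
       [-0.00113662,  0.25242444, -0.96761594,  0.3844857 ],
       [ 0.        ,  0.        ,  0.        ,  1.        ]])}
```

View pics/crop2.png

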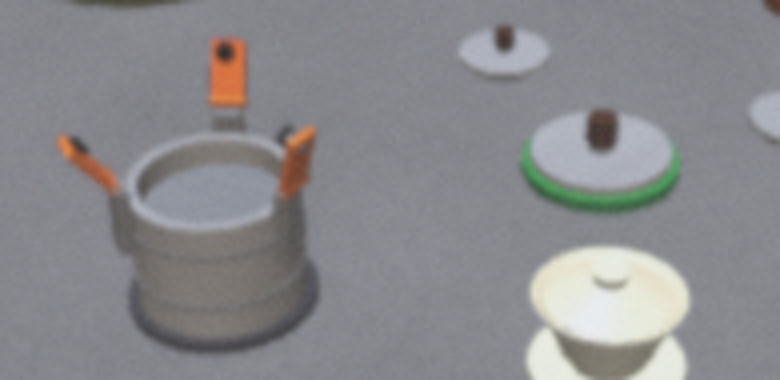

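Emit:
{"method": "jog_arm", "body": {
  "rows": [0.02, 0.03, 0.01, 0, 0, 0, 0, 0.02, 0.03, 0.01, 0, 0, 0, 0, 0.022, 0.033, 0.01, 0, 0, 0, 0, 0.024, 0.033, 0.005, 0, 0, 0, 0, 0.024, 0.033, 0, 0, 0, 0, 0, 0.024, 0.033, 0, 0, 0, 0, 0, 0.024, 0.033, 0, 0, 0, 0, 0, 0.024, 0.033, 0, 0, 0, 0, 0]
}}

```text
time_s: 0.77
ee_pos: [0.3078, -0.2757, 0.2404]
eef_rot: [2.437, 1.571, -0.475]
force: [1.0, -1.4, 0.6]
grip_width: 0.0937
```

The close crop of the scene view confirms the choice: the largest lid, with a brown knob, sits on the green ring at (602,150). The small loose lid is at (504,50). The caddy is at (215,200), with its clips leaning outward.

Emit:
{"method": "jog_arm", "body": {
  "rows": [0.022, 0.022, 0.01, 0, 0, 0, 0, 0.022, 0.022, 0.01, 0, 0, 0, 0, 0.022, 0.022, 0.01, 0, 0, 0, 0, 0.022, 0.022, 0, 0, 0, 0, 0, 0.022, 0.022, 0, 0, 0, 0, 0, 0, 0, 0, 0, 0, 0, 0, 0, 0, 0, 0, 0, 0, 0]
}}

```text
time_s: 1.35
ee_pos: [0.4177, -0.1666, 0.27]
eef_rot: [-0.61, 1.57, 2.764]
force: [-0.5, 0.2, -0.6]
grip_width: 0.0935
```

```bash
cat >> h.py <<'E'
def wcloud(d,m):
    K=m["K"];E=m["extrinsics"];f=K[0,0]
    v,u=np.mgrid[:d.shape[0],:d.shape[1]]
    a=(u-K[0,2])/f;b=(v-K[1,2])/K[1,1];th=np.hypot(a,b);t=np.tan(np.minimum(th,1.5))/np.maximum(th,1e-9)
    P=np.stack([a*t*d,b*t*d,d],-1)
    return P@E[:3,:3].T+E[:3,3]
def wproj(P,m):
    E=m["extrinsics"];K=m["K"];c=(np.asarray(P)-E[:3,3])@E[:3,:3]
    r=np.hypot(c[...,0],c[...,1]);th=np.arctan2(r,c[...,2]);s=K[0,0]*th/np.maximum(r,1e-9)
    return np.stack([K[0,2]+s*c[...,0],K[1,2]+s*c[...,1]],-1)
def wshot(name):
    m=ctrl.camera_model("wrist");p,d=ctrl.camera("wrist")
    cv2.imwrite(f"pics/{name}.png",cv2.resize(p[:,:,::-1],(768,576)))
    np.savez(f"{name}.npz",p=p,d=d,K=m["K"],E=m["extrinsics"])
    return p,d,m
def show():
    from scipy.spatial.transform import Rotation as R
    o=ctrl.get_obs();M=R.from_euler('xyz',o["eef_rot"]).as_matrix()
    print(o["time_s"],o["ee_pos"].round(4),"F",o["force"].round(2),"M",o["moment"].round(2),"w",round(o["grip_width"],4),"jaw",np.degrees(np.arctan2(M[1,1],M[0,1])).round(2),"z",M[:,0].round(4),"q",o["qpos"].round(2))
E
python3 -c "
from h import *
show();wshot('w1')"
```

```text
1.35 [ 0.4177 -0.1666  0.27  ] F [-0.46  0.17 -0.64] M [ 0.02  0.02 -0.02] w 0.0935 jaw -76.68 z [-1.e-03  4.e-04 -1.e+00] q [-0.46  0.03  1.69 -0.    1.43  0.88]
```

View pics/w1.png

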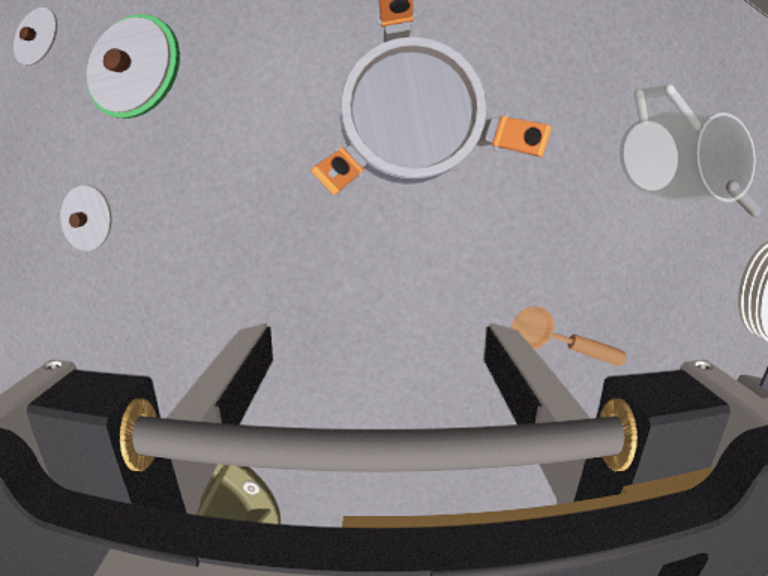

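The wrist view shows the caddy rim centred near (413,108). Its clips are at (522,135), (338,170) and (396,8), and the big lid's knob is at (117,60).

```bash
cat > meas.py <<'E'
from h import *
def meas(name):
    z=np.load(name+".npz");m={"K":z["K"],"extrinsics":z["E"]};p=z["p"];d=z["d"];X=wcloud(d,m)
    hsv=cv2.cvtColor(p,cv2.COLOR_RGB2HSV);h,s,v=[hsv[...,i].astype(int) for i in range(3)]
    ok=d>0
    near=np.hypot(X[...,0]-.548,X[...,1]+.166)<.075
    rim=ok&near&(abs(X[...,2]-.0945)<.004)&(s<70)
    if rim.sum()>50:
        q=X[rim];c=circ(q);print("rim",rim.sum(),c,q[:,2].mean())
        rr=np.hypot(*(q[:,:2]-c[:2]).T);print("  r pct",np.percentile(rr,[1,50,99]))
        o=ok&(h<14)&(s>150)&(v>110)&(X[...,2]>.1)&(X[...,2]<.18)&(np.hypot(X[...,0]-c[0],X[...,1]-c[1])<.13)
        nl,lab,st,ce=cv2.connectedComponentsWithStats(o.astype(np.uint8))
        for i in range(1,nl):
            if st[i,4]>30:
                q=X[lab==i];w=q.mean(0)[:2]-c[:2];b=np.arctan2(w[1],w[0])
                r=(q[:,:2]-c[:2])@[np.cos(b),np.sin(b)]
                # line fit in r,z
                A=np.linalg.lstsq(np.c_[r,np.ones(len(r))],q[:,2],rcond=None)[0]
                print("  clip bearing",np.degrees(b).round(1),"r",np.percentile(r,[1,99]).round(4),"z",np.percentile(q[:,2],[1,99]).round(4),len(q),"px",ce[lab[0,0]*0+i].round())
    for nm,lo,hi in [("flange",.0165,.024),("knob",.043,.050)]:
        k=ok&(np.hypot(X[...,0]-.556,X[...,1]-.143)<.065)&(X[...,2]>lo)&(X[...,2]<hi)&((v<120) if nm=="knob" else (s<60))
        if k.sum()>20:
            q=X[k];(cx,cy),r=cv2.minEnclosingCircle((q[:,:2]*1000).astype(np.float32));print(nm,k.sum(),q.mean(0).round(4),"encl",cx,cy,r)
E
python3 -c "
from meas import *
meas('w1')"
```

```text
rim 1924 [ 0.54652866 -0.16386964  0.05356189] 0.09495338801433714
  r pct [0.04940949 0.05356646 0.05926074]
  clip bearing 27.7 r [0.0636 0.0736] z [0.1147 0.1464] 209 px [262.   8.]
  clip bearing -94.7 r [0.0683 0.0896] z [0.1191 0.1494] 445 px [346.  90.]
  clip bearing 146.6 r [0.0667 0.0839] z [0.1186 0.1526] 261 px [225. 113.]
flange 2414 [0.5541 0.1406 0.0204] encl 555.3441772460938 144.64793395996094 54.74472427368164
knob 145 [0.5543 0.1431 0.0478] encl 554.814208984375 144.746826171875 12.148938179016113
```

Emit:
{"method": "jog_arm", "body": {
  "rows": [0.009, 0.0375, 0, 0, 0, 0, 0.4, 0.009, 0.0375, 0, 0, 0, 0, 0.4, 0.009, 0.0375, 0, 0, 0, 0, 0.4, 0.009, 0.0375, 0, 0, 0, 0, 0.4, 0.009, 0.0375, 0, 0, 0, 0, 0.4, 0.009, 0.0375, 0, 0, 0, 0, 0.4, 0.009, 0.0375, 0, 0, 0, 0, 0.4, 0.009, 0.0375, 0, 0, 0, 0, 0.4]
}}

```text
time_s: 2.07
ee_pos: [0.4893, 0.1331, 0.2706]
eef_rot: [2.436, 1.571, -0.477]
force: [-0.2, 0.2, 0.7]
grip_width: 0.0562
```

Emit:
{"method": "jog_arm", "body": {
  "rows": [0, 0, -0.03, 0, 0, 0, 0.4, 0, 0, -0.03, 0, 0, 0, 0.4, 0, 0, -0.03, 0, 0, 0, 0.4, 0, 0, 0, 0, 0, 0, 0.4, 0, 0, 0, 0, 0, 0, 0.4]
}}

```text
time_s: 2.48
ee_pos: [0.489, 0.1314, 0.1804]
eef_rot: [-0.006, 1.569, -2.919]
force: [1.4, -0.1, 1.0]
grip_width: 0.0566
```

```bash
python3 -c "
from meas import *
show();wshot('w2');meas('w2')"
```

```text
2.4833 [0.489  0.1314 0.1804] F [ 1.39 -0.06  1.03] M [-0.03  0.01  0.01] w 0.0566 jaw -76.91 z [-2.e-03 -5.e-04 -1.e+00] q [ 0.19  0.23  1.67 -0.    1.24  1.53]
rim 1035 [ 0.54745945 -0.16126744  0.05373249] 0.094416906963311
  r pct [0.04801078 0.05381053 0.0674792 ]
  clip bearing 32.8 r [0.0657 0.0729] z [0.1138 0.1284] 51 px [508. 149.]
flange 6421 [0.5555 0.1456 0.0203] encl 555.3199462890625 145.1496124267578 54.044769287109375
knob 345 [0.5556 0.1455 0.0482] encl 555.4692993164062 145.29534912109375 11.237249374389648
```

View pics/w2.png

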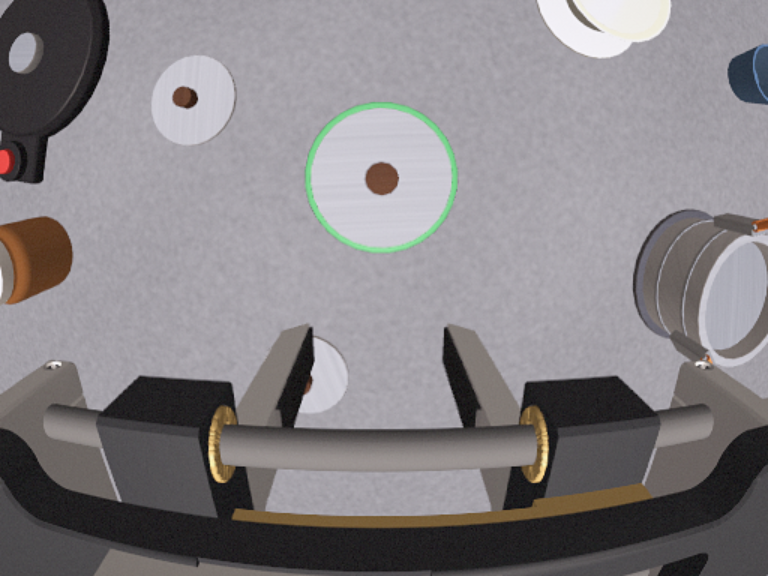

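The large lid on its green ring is centred near (381,178), with the knob well resolved at (0.5555, 0.1453). I'll go over it, then descend.

Emit:
{"method": "jog_arm", "body": {
  "rows": [0.033, 0.007, 0, 0, 0, 0, 0.4, 0.0335, 0.007, 0, 0, 0, 0, 0.4, 0, 0, -0.03, 0, 0, 0, 0.4, 0, 0, -0.03, 0, 0, 0, 0.4, 0, 0, -0.03, 0, 0, 0, 0.4, 0, 0, -0.02, 0, 0, 0, 0.4, 0, 0, 0, 0, 0, 0, 0.4]
}}

```text
time_s: 3.12
ee_pos: [0.5551, 0.1457, 0.0687]
eef_rot: [-0.023, 1.567, -2.935]
force: [0.4, -0.1, -0.6]
grip_width: 0.0561
```

```bash
python3 -c "
from meas import *
show();wshot('w3')"
```

```text
3.1167 [0.5551 0.1457 0.0687] F [ 0.36 -0.07 -0.59] M [-0.04 -0.01  0.  ] w 0.0561 jaw -76.88 z [-3.3e-03 -7.0e-04 -1.0e+00] q [ 0.19  0.5   1.58 -0.    1.06  1.53]
```

View pics/w3.png

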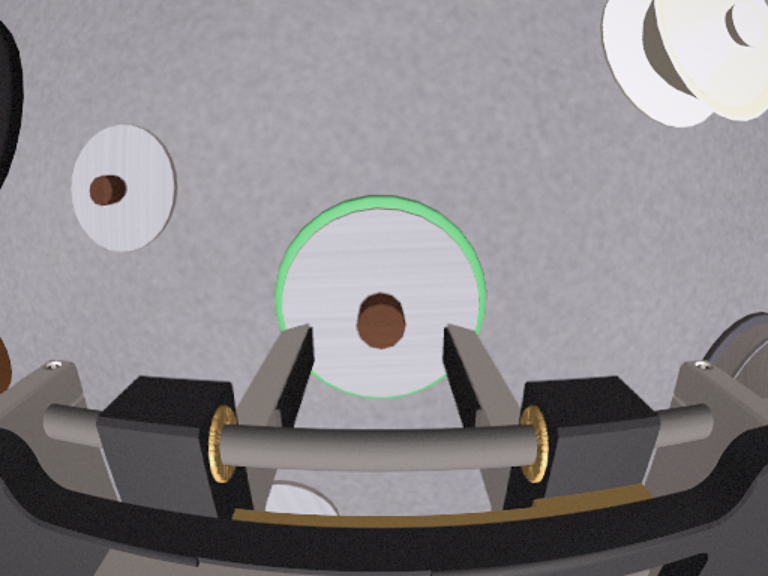

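The knob at (381,320) is midway between the fingers. I'll go down to TCP z = 0.024 and grip.

Emit:
{"method": "jog_arm", "body": {
  "rows": [0, 0, -0.025, 0, 0, 0, 0.4, 0, 0, -0.014, 0, 0, 0, 0.4, 0, 0, -0.004, 0, 0, 0, 0.4, 0, 0, 0, 0, 0, 0, 0.4, 0, 0, 0, 0, 0, 0, 1, 0, 0, 0, 0, 0, 0, 1, 0, 0, 0, 0, 0, 0, 1, 0, 0, 0, 0, 0, 0, 1],
  "squeeze": 25
}}

```text
time_s: 3.83
ee_pos: [0.5562, 0.1465, 0.0284]
eef_rot: [3.087, 1.569, 0.175]
force: [-0.8, -0.6, -0.1]
grip_width: 0.0332
```

Emit:
{"method": "jog_arm", "body": {
  "rows": [0, 0, 0, 0, 0, 0, 1, 0, 0, 0.008, 0, 0, 0, 1, 0, 0, 0.02, 0, 0, 0, 1, 0, 0, 0.03, 0, 0, 0, 1, 0, 0, 0.03, 0, 0, 0, 1, 0, 0, 0.03, 0, 0, 0, 1, 0, 0, 0.03, 0, 0, 0, 1, 0, 0, 0.01, 0, 0, 0, 1]
}}

```text
time_s: 4.5
ee_pos: [0.5569, 0.1467, 0.1904]
eef_rot: [3.113, 1.565, 0.201]
force: [-0.1, 0.3, -0.9]
grip_width: 0.0236
```

```bash
python3 -c "
from meas import *
show();wshot('w4')"
```

```text
4.5 [0.5569 0.1467 0.1904] F [-0.07  0.33 -0.89] M [ 0.05 -0.02  0.01] w 0.0236 jaw -76.83 z [ 0.0058  0.0012 -1.    ] q [0.19 0.37 1.47 0.   1.3  1.53]
```

View pics/w4.png

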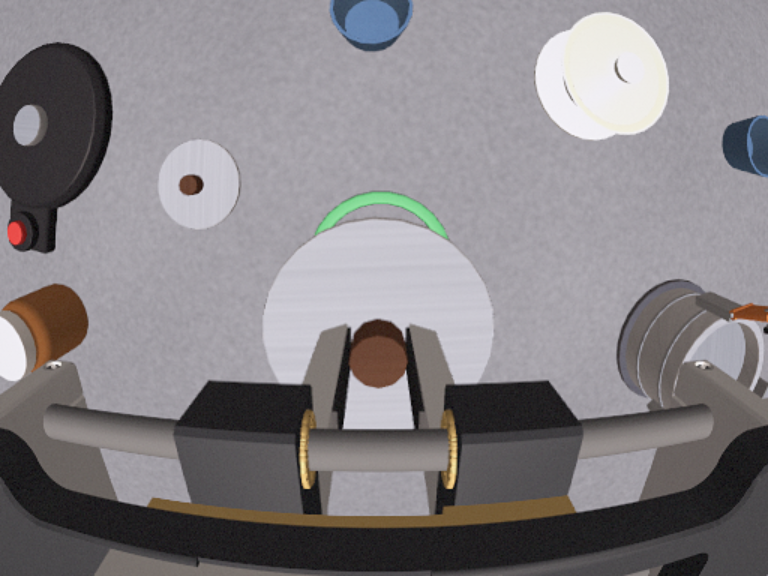

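Emit:
{"method": "jog_arm", "body": {
  "rows": [0, -0.01, 0.02, 0, 0, 0, 1, 0, -0.03, 0.02, 0, 0, 0, 1, -0.002, -0.035, 0, 0, 0, 0, 1, -0.002, -0.035, 0, 0, 0, 0, 1, -0.002, -0.035, 0, 0, 0, 0, 1, -0.002, -0.035, 0, 0, 0, 0, 1, 0, -0.02, 0, 0, 0, 0, 1, 0, 0, 0, 0, 0, 0, 1]
}}

```text
time_s: 5.22
ee_pos: [0.5471, -0.0569, 0.2235]
eef_rot: [-0.156, 1.568, -3.071]
force: [-0.0, -0.6, -1.0]
grip_width: 0.023
```

```bash
cat >> meas.py <<'E'
def lidheld(name,zf):
    z=np.load(name+".npz");m={"K":z["K"],"extrinsics":z["E"]};p=z["p"];d=z["d"];X=wcloud(d,m)
    o=ctrl.get_obs()["ee_pos"]
    hsv=cv2.cvtColor(p,cv2.COLOR_RGB2HSV);s=hsv[...,1].astype(int);v=hsv[...,2].astype(int)
    k=(d>0)&(abs(X[...,2]-zf)<.006)&(s<40)&(v>130)&(np.hypot(X[...,0]-o[0],X[...,1]-o[1])<.062)
    q=X[k]; cv2.imwrite("pics/mask_"+name+".png",(k*255).astype(np.uint8))
    A=np.linalg.lstsq(np.c_[q[:,:2]-o[:2],np.ones(len(q))],q[:,2],rcond=None)[0]
    # far edge pts: outermost by angle
    c=np.array(cv2.minEnclosingCircle((q[:,:2]*1000).astype(np.float32))[0])/1000
    a=np.arctan2(q[:,1]-c[1],q[:,0]-c[0]);E=[]
    for b in np.arange(-np.pi,np.pi,.05):
        i=np.where(abs(a-b)<.025)[0]
        if len(i):
            r=np.hypot(*(q[i,:2]-c).T)
            if r.max()>.048: E.append(q[i[r.argmax()]])
    E=np.array(E)
    print("plane",A,"n",len(q),"c encl",c,"edge",len(E),circ(E,.054),circ(E))
E
python3 -c "
from meas import *
show();wshot('w5');lidheld('w4',.184);lidheld('w5',.224);meas('w5')"
```

```text
5.2167 [ 0.5471 -0.0569  0.2235] F [-0.03 -0.64 -0.97] M [ 0.   -0.01  0.01] w 0.023 jaw -77.04 z [-2.6e-03 -2.0e-04 -1.0e+00] q [-0.17  0.29  1.49 -0.    1.36  1.17]Traceback (most recent call last):
  File "<string>", line 3, in <module>
    show();wshot('w5');lidheld('w4',.184);lidheld('w5',.224);meas('w5')
                       ~~~~~~~^^^^^^^^^^^
  File "meas.py", line 40, in lidheld
    print("plane",A,"n",len(q),"c encl",c,"edge",len(E),circ(E,.054),circ(E))
                                                        ~~~~^^^^^^^^
  File "h.py", line 11, in circ
    x0=list(p[:,:2].mean(0))+([] if r else [.05])
            ~^^^^^^
IndexError: too many indices for array: array is 1-dimensional, but 2 were indexed
```

View pics/w5.png

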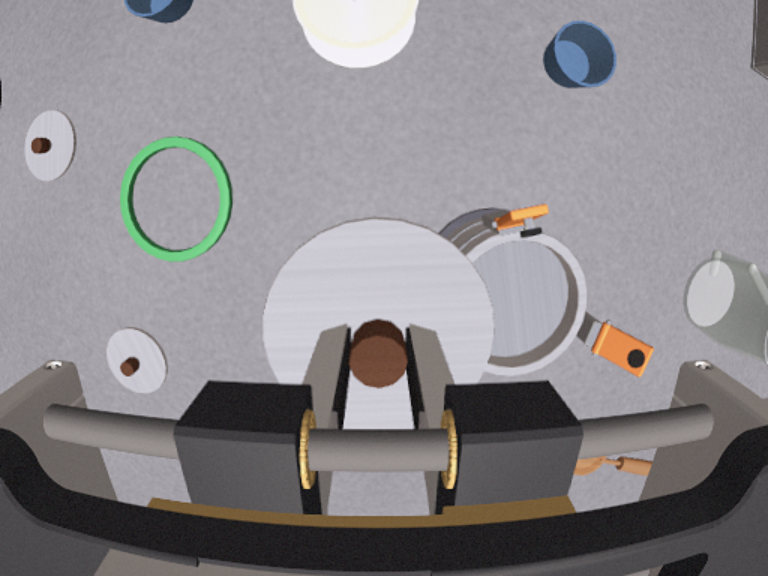

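The lid hangs level from the knob, with the flange centre near (378,325). The caddy rim is behind it at (520,300), and the bystanders are untouched.

```bash
python3 -c "
from meas import *
lidheld('w5',.217);meas('w5')"
```

```text
plane [-1.57121933e-03 -1.44178307e-04  2.14155302e-01] n 12187 c encl [ 0.54634418 -0.05598269] edge 101 [ 0.54651    -0.05598682] [ 0.54741348 -0.05578259  0.05269185]
rim 1384 [ 0.54745297 -0.16340935  0.05335152] 0.09465421292182445
  r pct [0.04942955 0.05328995 0.06104576]
  clip bearing 33.4 r [0.0653 0.0794] z [0.114  0.1534] 94 px [338. 147.]
  clip bearing -94.0 r [0.0637 0.0666] z [0.1115 0.1179] 53 px [399. 224.]
  clip bearing -93.8 r [0.0682 0.0904] z [0.1187 0.1486] 530 px [415. 232.]
```

Emit:
{"method": "jog_arm", "body": {
  "rows": [0, -0.03, 0, 0, 0, 0, 1, 0, -0.035, 0, 0, 0, 0, 1, 0.0005, -0.03, 0, 0, 0, 0, 1, 0, -0.0126, 0, 0, 0, 0, 1, 0, 0, -0.02, 0, 0, 0, 1, 0, 0, -0.03, 0, 0, 0, 1, 0, 0, -0.02, 0, 0, 0, 1, 0, 0, 0, 0, 0, 0, 1]
}}

```text
time_s: 5.93
ee_pos: [0.5464, -0.1593, 0.1503]
eef_rot: [-0.611, 1.563, 2.761]
force: [-0.4, -0.8, -3.3]
grip_width: 0.0231
```

```bash
python3 -c "
from meas import *
show();wshot('w6');lidheld('w6',.147);meas('w6')"
```

```text
5.9333 [ 0.5464 -0.1593  0.1503] F [-0.44 -0.77 -3.26] M [0.03 0.04 0.02] w 0.0231 jaw -76.79 z [-0.0076  0.003  -1.    ] q [-0.35  0.4   1.52  0.    1.23  0.99]
plane [-0.00171184  0.00064886  0.14154945] n 5347 c encl [ 0.54561774 -0.15821358] edge 99 [ 0.54507506 -0.1582788 ] [ 0.54652992 -0.15785376  0.05205515]
rim 1252 [ 0.53980367 -0.16349197  0.06054994] 0.09502176601405225
  r pct [0.05638537 0.06050953 0.06535258]
  clip bearing 22.5 r [0.0722 0.0817] z [0.1189 0.1548] 334 px [237. 120.]
  clip bearing -87.0 r [0.0633 0.0669] z [0.1147 0.1179] 74 px [336. 234.]
  clip bearing -86.2 r [0.0678 0.0914] z [0.1188 0.149 ] 877 px [357. 242.]
```

View pics/w6.png

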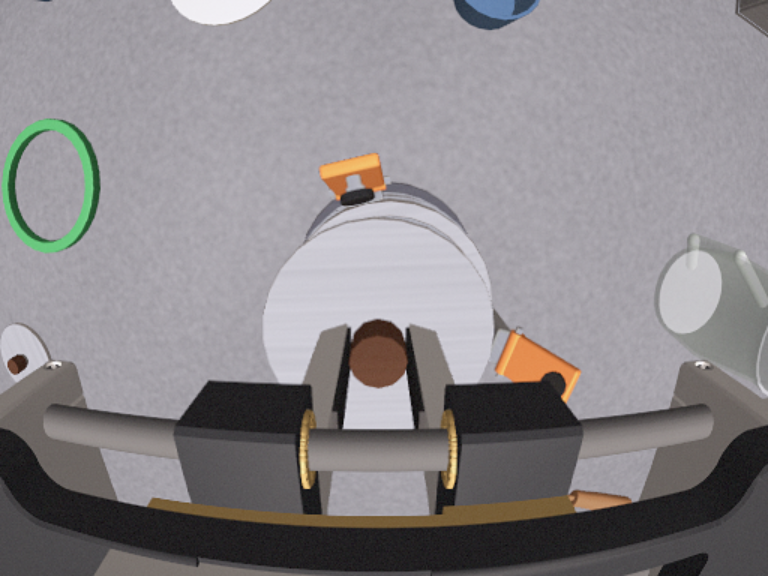

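Emit:
{"method": "jog_arm", "body": {
  "rows": [0, 0, 0, 0, 0, 0, 1, 0, 0, 0, 0, 0, 0, 1]
}}

```text
time_s: 6.15
ee_pos: [0.549, -0.1608, 0.157]
eef_rot: [2.597, 1.569, -0.314]
force: [-0.5, -0.3, -2.2]
grip_width: 0.0231
```

```bash
python3 -c "
from meas import *
show();wshot('w7');lidheld('w7',.143)"
```

```text
6.15 [ 0.549  -0.1608  0.157 ] F [-0.53 -0.25 -2.15] M [-0.02  0.02 -0.01] w 0.0231 jaw -76.8 z [ 2.e-03 -7.e-04 -1.e+00] q [-0.35  0.39  1.52  0.    1.23  0.99]
plane [ 0.00168735 -0.00074892  0.1475642 ] n 12037 c encl [ 0.54879279 -0.15984895] edge 102 [ 0.54868613 -0.15989016] [ 0.54963559 -0.1596388   0.05260718]
```

Emit:
{"method": "jog_arm", "body": {
  "rows": [-0.0015, -0.0035, 0, 0, 0, 0, 1, 0, 0, 0, 0, 0, 0, 1, 0, 0, 0, 0, 0, 0, 1, 0, 0, 0, 0, 0, 0, 1, 0, 0, 0, 0, 0, 0, 1]
}}

```text
time_s: 6.62
ee_pos: [0.5468, -0.1647, 0.1556]
eef_rot: [2.637, 1.571, -0.275]
force: [-0.1, -0.4, -2.6]
grip_width: 0.0232
```

```bash
python3 -c "
from meas import *
show();wshot('w8');lidheld('w8',.143)"
```

```text
6.6167 [ 0.5468 -0.1647  0.1556] F [-0.14 -0.45 -2.59] M [-0.03 -0.02  0.02] w 0.0232 jaw -76.84 z [ 2.e-04 -1.e-04 -1.e+00] q [-0.36  0.39  1.52  0.    1.23  0.98]
plane [ 0.00041995 -0.00045414  0.14619834] n 12226 c encl [ 0.546211  -0.1637354] edge 101 [ 0.54639737 -0.16379322] [ 0.54734304 -0.16354359  0.05263687]
```

Emit:
{"method": "jog_arm", "body": {
  "rows": [0, 0, -0.012, 0, 0, 0, 1, 0, 0, -0.012, 0, 0, 0, 1, 0, 0, -0.012, 0, 0, 0, 1, 0, 0, 0, 0, 0, 0, 1, 0, 0, 0, 0, 0, 0, 1]
}}

```text
time_s: 7.08
ee_pos: [0.5463, -0.1644, 0.1182]
eef_rot: [-0.594, 1.568, 2.777]
force: [0.4, 0.1, -2.1]
grip_width: 0.0236
```

Emit:
{"method": "jog_arm", "body": {
  "rows": [0, 0, -0.003, 0, 0, 0, 1, 0, 0, -0.002, 0, 0, 0, 1, 0, 0, -0.001, 0, 0, 0, 1, 0, 0, 0, 0, 0, 0, 1]
}}

```text
time_s: 7.42
ee_pos: [0.5468, -0.1646, 0.1134]
eef_rot: [2.195, 1.571, -0.717]
force: [-0.0, 0.4, -2.4]
grip_width: 0.0238
```

Emit:
{"method": "jog_arm", "body": {
  "rows": [0, 0, -0.001, 0, 0, 0, 1, 0, 0, -0.001, 0, 0, 0, 1, 0, 0, 0, 0, 0, 0, 1]
}}

```text
time_s: 7.67
ee_pos: [0.547, -0.1647, 0.1125]
eef_rot: [2.546, 1.57, -0.365]
force: [-3.4, 2.0, 8.5]
grip_width: 0.0231
```

Emit:
{"method": "jog_arm", "body": {
  "rows": [0, 0, -0.001, 0, 0, 0, 1, 0, 0, 0, 0, 0, 0, 1]
}}

```text
time_s: 7.83
ee_pos: [0.547, -0.1647, 0.1125]
eef_rot: [2.547, 1.569, -0.365]
force: [-8.8, 1.8, 17.7]
grip_width: 0.0235
```

Emit:
{"method": "jog_arm", "body": {
  "rows": [0, 0, -0.001, 0, 0, 0, 1, 0, 0, 0, 0, 0, 0, 1]
}}

```text
time_s: 8.0
ee_pos: [0.5473, -0.1647, 0.1123]
eef_rot: [2.62, 1.568, -0.292]
force: [-11.5, 4.3, 24.6]
grip_width: 0.023
```

Emit:
{"method": "jog_arm", "body": {
  "rows": [0, 0, 0.0015, 0, 0, 0, 1, 0, 0, 0.001, 0, 0, 0, 1, 0, 0, 0, 0, 0, 0, 1, 0, 0, 0, 0, 0, 0, 0.5, 0, 0, 0, 0, 0, 0, 0.5, 0, 0, 0, 0, 0, 0, 0.5, 0, 0, 0, 0, 0, 0, 0.5]
}}

```text
time_s: 8.58
ee_pos: [0.5467, -0.1647, 0.1117]
eef_rot: [-0.541, 1.571, 2.83]
force: [-0.5, 0.7, 0.0]
grip_width: 0.0455
```

Emit:
{"method": "jog_arm", "body": {
  "rows": [0, 0, 0.02, 0, 0, 0, 0.5, 0, 0, 0.03, 0, 0, 0, 0.5, 0, 0, 0.03, 0, 0, 0, 0.5, -0.02, 0, 0.03, 0, 0, 0, 0.5, -0.035, 0, 0, 0, 0, 0, 0.5, -0.03, 0, 0, 0, 0, 0, 0.5, 0, 0, 0, 0, 0, 0, 0.5, 0, 0, 0, 0, 0, 0, 0.5]
}}

```text
time_s: 9.25
ee_pos: [0.4613, -0.1648, 0.2225]
eef_rot: [2.563, 1.57, -0.35]
force: [-0.1, 0.1, -0.1]
grip_width: 0.0468
```

```bash
python3 -c "
from meas import *
show();wshot('w9');meas('w9')
z=np.load('w9.npz');X=wcloud(z['d'],{'K':z['K'],'extrinsics':z['E']})
hs=cv2.cvtColor(z['p'],cv2.COLOR_RGB2HSV)
r=np.hypot(X[...,0]-.547,X[...,1]+.1635)
k=(r<.062)&(abs(X[...,2]-.103)<.005)&(hs[...,1]<50)
q=X[k];A=np.linalg.lstsq(np.c_[q[:,:2]-[.547,-.1635],np.ones(len(q))],q[:,2],rcond=None)[0];print('lid',len(q),A,circ(q[r[k]>.051],.054) if 0 else cv2.minEnclosingCircle((q[:,:2]*1000).astype(np.float32)))
k=(r<.025)&(X[...,2]>.122);q=X[k];print('knob',q.mean(0),cv2.minEnclosingCircle((q[:,:2]*1000).astype(np.float32)))
"
```

```text
9.25 [ 0.4613 -0.1648  0.2225] F [-0.12  0.1  -0.14] M [-0.03 -0.04 -0.02] w 0.0468 jaw -76.89 z [ 1.1e-03 -4.0e-04 -1.0e+00] q [-0.42  0.15  1.66  0.    1.33  0.92]
rim 862 [ 0.54633529 -0.16417911  0.05647879] 0.09502611789567994
  r pct [0.05455065 0.05642062 0.06004833]
  clip bearing 27.0 r [0.0631 0.0759] z [0.1187 0.1553] 347 px [255.  27.]
  clip bearing 26.5 r [0.0644 0.0656] z [0.115  0.1182] 32 px [257.  40.]
  clip bearing -93.2 r [0.0634 0.0652] z [0.1148 0.1181] 37 px [335. 124.]
  clip bearing -93.7 r [0.0676 0.0893] z [0.1189 0.149 ] 625 px [352. 130.]
  clip bearing 145.2 r [0.0667 0.0842] z [0.1187 0.1537] 466 px [211. 160.]
lid 8372 [ 2.33837476e-04 -6.33291180e-05  1.03296518e-01] ((546.75, -164.18072509765625), 61.27210998535156)
knob [ 0.53455392 -0.15032868  0.34976849] ((542.612060546875, -159.65231323242188), 16.465803146362305)
```

View pics/w9.png

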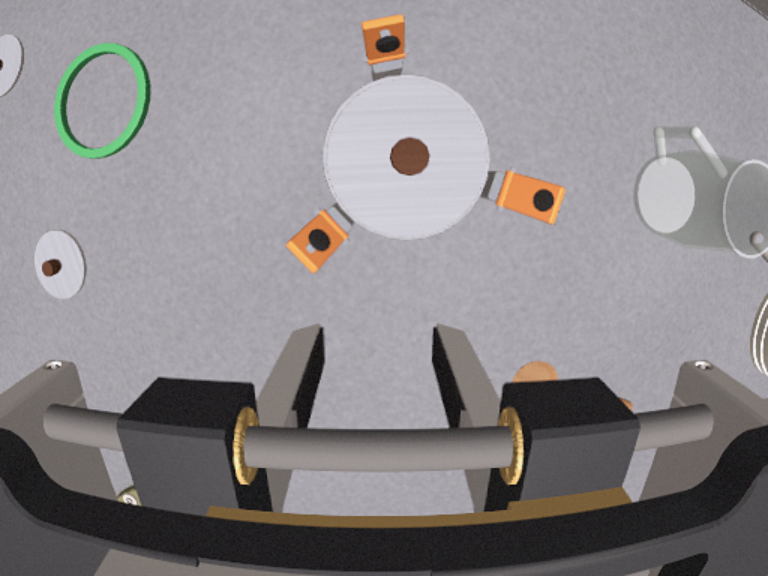

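The lid is home: flange top at 0.1033 m, level, let go, knob at (409,156). The clips still lean outward at (532,198), (318,240) and (386,40). Next is the clip at bearing 146.5°: close the fingers, turn the jaws tangential, and lean the tool 11° inward so that the inner tip edge makes contact.

Emit:
{"method": "jog_arm", "body": {
  "rows": [-0.002, 0.01, 0, 0, 0, -7, 1, -0.002, 0.01, 0, 0, 0, -7, 1, -0.002, 0.01, 0, 0, 0, -7, 1, -0.002, 0.01, 0, 0, 0, -7, 1, -0.002, 0.01, 0, 0, 0, -7, 1, 0, 0.014, 0, 0, 0, -7, 1, 0, 0, 0, 0, 0, -4.5, 1, 0, 0, 0, 3, 4.6, 0, 1],
  "squeeze": 20
}}

```text
time_s: 9.97
ee_pos: [0.4521, -0.0993, 0.2224]
eef_rot: [0.006, 1.477, 2.563]
force: [-0.4, -0.1, 0.9]
grip_width: 0.0008
```

Emit:
{"method": "jog_arm", "body": {
  "rows": [0, 0, 0, 3, 4.6, 0, 1, 0, 0, -0.03, 0, 0, 0, 1, 0, 0, -0.03, 0, 0, 0, 1, 0, 0, -0.0225, 0, 0, 0, 1, 0, 0, 0, 0, 0, 0, 1, 0, 0, 0, 0, 0, 0, 1]
}}

```text
time_s: 10.47
ee_pos: [0.4521, -0.1005, 0.1391]
eef_rot: [0.006, 1.377, 2.566]
force: [-0.1, -0.7, 0.7]
grip_width: 0.0004
```

```bash
cat >> h.py <<'E'
C=np.array([.547,-.164])
def rel(bdeg,lean=np.radians(11)):
    from scipy.spatial.transform import Rotation as R
    o=ctrl.get_obs();b=np.radians(bdeg);e=np.array([np.cos(b),np.sin(b)]);t=np.array([-e[1],e[0]])
    M=R.from_euler('xyz',o["eef_rot"]).as_matrix()
    d=M[:,0]; zt=M[:,2]
    if zt[:2]@e>0: zt=-zt
    p=o["ee_pos"]-0; c=p+.008*zt
    w=p[:2]-C; r=w@e; cr=(c[:2]-C)@e; cz=c[2]
    dr,dz=.068-cr,cz-.114   # inward, up
    s=np.hypot(dr,dz); th=np.arctan2(dz,dr)-np.arcsin(min(1,.003/s))
    f=o["force"]
    print(round(o["time_s"],2),"TCP r %.1f t %.1f z %.1f"%(1e3*r,1e3*(w@t),1e3*p[2]),"corner r %.1f z %.1f s %.1f th %.3f"%(1e3*cr,1e3*cz,1e3*s,th),"F r %.1f t %.1f z %.1f"%(f[:2]@e,f[:2]@t,f[2]),"d",d.round(3),"zt",zt.round(3))
E
python3 -c "
from h import *
show();rel(146.5);wshot('w10')"
```

```text
10.4667 [ 0.4521 -0.1005  0.1391] F [-0.07 -0.68  0.69] M [ 0.02 -0.09  0.02] w 0.0004 jaw -123.31 z [-0.1615  0.1047 -0.9813] q [-0.33  0.29  1.71  0.05  1.33  1.81]
10.47 TCP r 114.2 t -0.6 z 139.1 corner r 106.3 z 137.6 s 45.0 th 2.524 F r -0.3 t 0.6 z 0.7 d [-0.161  0.105 -0.981] zt [ 0.82  -0.539 -0.192]
```

View pics/w10.png

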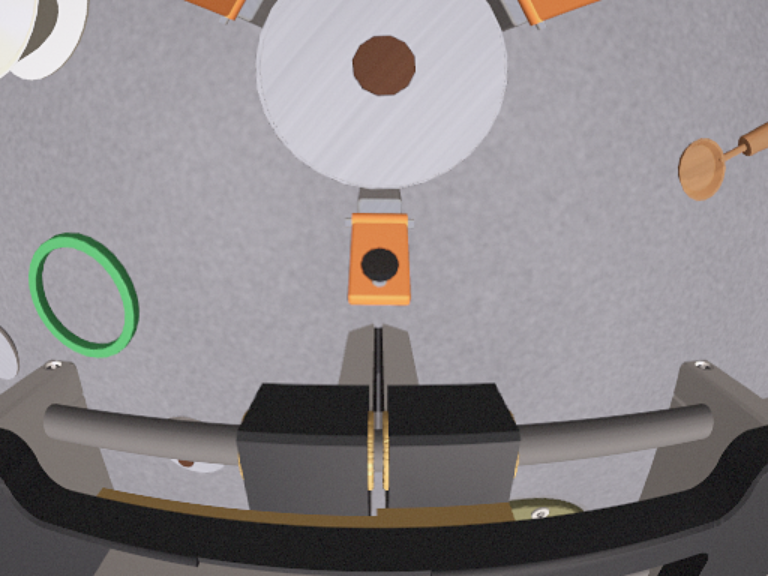

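The shut fingertips at (379,330) are lined up with the orange clip at (380,262). I'll start the inward push.

Emit:
{"method": "jog_arm", "body": {
  "rows": [0.0033, -0.0022, 0, 0, 0, 0, 1, 0.0033, -0.0022, 0, 0, 0, 0, 1, 0.0033, -0.0022, 0, 0, 0, 0, 1, 0.0017, -0.0011, 0, 0, 0, 0, 1, 0.0017, -0.0011, 0, 0, 0, 0, 1]
}}

```text
time_s: 10.93
ee_pos: [0.4652, -0.1094, 0.14]
eef_rot: [0.003, 1.379, 2.563]
force: [-3.7, 2.6, 5.6]
grip_width: 0.0
```

Emit:
{"method": "jog_arm", "body": {
  "rows": [0.0017, -0.0011, 0, 0, 0, 0, 1, 0.0017, -0.0011, 0, 0, 0, 0, 1]
}}

```text
time_s: 11.1
ee_pos: [0.4686, -0.1117, 0.1398]
eef_rot: [0.004, 1.379, 2.563]
force: [-2.6, 1.7, 4.1]
grip_width: 0.0005
```

Emit:
{"method": "jog_arm", "body": {
  "rows": [0.0017, -0.0011, 0, 0, 0, 0, 1, 0.0017, -0.0011, 0, 0, 0, 0, 1]
}}

```text
time_s: 11.27
ee_pos: [0.4721, -0.114, 0.1395]
eef_rot: [0.004, 1.379, 2.564]
force: [-3.4, 1.9, 2.8]
grip_width: 0.0003
```

Emit:
{"method": "jog_arm", "body": {
  "rows": [0.0017, -0.0011, 0, 0, 0, 0, 1, 0.0017, -0.0011, 0, 0, 0, 0, 1]
}}

```text
time_s: 11.43
ee_pos: [0.4755, -0.1162, 0.1394]
eef_rot: [0.004, 1.379, 2.564]
force: [-1.7, -0.0, 2.3]
grip_width: 0.0007
```

```bash
python3 -c "
from h import *
rel(146.5)"
```

```text
11.43 TCP r 86.0 t -0.4 z 139.4 corner r 78.2 z 137.9 s 26.0 th 1.858 F r 1.4 t 0.9 z 2.3 d [-0.16   0.104 -0.982] zt [ 0.82 -0.54 -0.19]
```

Emit:
{"method": "jog_arm", "body": {
  "rows": [0.002, -0.0013, 0.0007, 0, 0, 0, 1, 0.002, -0.0013, 0.0007, 0, 0, 0, 1, 0.002, -0.0013, 0.0007, 0, 0, 0, 1, 0.002, -0.0013, 0.0003, 0, 0, 0, 1, 0.002, -0.0013, 0.0003, 0, 0, 0, 1, 0.002, -0.0013, 0.0003, 0, 0, 0, 1]
}}

```text
time_s: 11.93
ee_pos: [0.4873, -0.1239, 0.1423]
eef_rot: [0.004, 1.378, 2.564]
force: [-3.6, 1.9, -1.4]
grip_width: 0.0003
```

```bash
python3 -c "
from h import *
rel(146.5)"
```

```text
11.93 TCP r 71.9 t -0.5 z 142.3 corner r 64.1 z 140.8 s 27.1 th 1.314 F r 4.0 t 0.4 z -1.4 d [-0.16   0.104 -0.982] zt [ 0.82  -0.539 -0.191]
```

Emit:
{"method": "jog_arm", "body": {
  "rows": [0.0023, -0.0015, -0.0005, 0, 0, 0, 1, 0.0023, -0.0015, -0.0005, 0, 0, 0, 1, 0.0023, -0.0015, -0.0006, 0, 0, 0, 1, 0.0023, -0.0015, -0.0011, 0, 0, 0, 1, 0.0022, -0.0015, -0.0012, 0, 0, 0, 1, 0.0021, -0.0014, -0.0017, 0, 0, 0, 1, 0.0021, -0.0014, -0.0018, 0, 0, 0, 1]
}}

```text
time_s: 12.52
ee_pos: [0.5031, -0.1343, 0.1349]
eef_rot: [0.004, 1.379, 2.563]
force: [-3.5, 3.4, 2.3]
grip_width: 0.0006
```

Emit:
{"method": "jog_arm", "body": {
  "rows": [0.0014, -0.0009, -0.0025, 0, 0, 0, 1, 0.0014, -0.0009, -0.0025, 0, 0, 0, 1]
}}

```text
time_s: 12.68
ee_pos: [0.506, -0.1362, 0.13]
eef_rot: [0.004, 1.38, 2.563]
force: [-2.1, 1.2, 3.0]
grip_width: 0.0008
```

```bash
python3 -c "
from h import *
rel(146.5)"
```

```text
12.68 TCP r 49.6 t -0.6 z 130.0 corner r 41.7 z 128.5 s 30.0 th 0.403 F r 2.5 t 0.2 z 3.0 d [-0.159  0.104 -0.982] zt [ 0.82 -0.54 -0.19]
```

Emit:
{"method": "jog_arm", "body": {
  "rows": [0.0005, -0.0003, -0.0014, 0, 0, 0, 1, 0.0005, -0.0003, -0.0014, 0, 0, 0, 1, 0.0005, -0.0003, -0.0014, 0, 0, 0, 1]
}}

```text
time_s: 12.93
ee_pos: [0.5074, -0.137, 0.126]
eef_rot: [0.004, 1.38, 2.563]
force: [-1.9, 0.7, 3.1]
grip_width: 0.0008
```

Emit:
{"method": "jog_arm", "body": {
  "rows": [0.0004, -0.0003, -0.001, 0, 0, 0, 1, 0.0003, -0.0002, -0.001, 0, 0, 0, 1]
}}

```text
time_s: 13.1
ee_pos: [0.508, -0.1374, 0.1239]
eef_rot: [0.004, 1.38, 2.564]
force: [-1.6, -0.4, 2.5]
grip_width: 0.0005
```

Emit:
{"method": "jog_arm", "body": {
  "rows": [0.0002, -0.0001, -0.001, 0, 0, 0, 1, 0.0002, -0.0001, -0.001, 0, 0, 0, 1]
}}

```text
time_s: 13.27
ee_pos: [0.5084, -0.1377, 0.1219]
eef_rot: [0.004, 1.38, 2.564]
force: [-1.4, -0.9, 4.1]
grip_width: 0.0003
```

```bash
python3 -c "
from h import *
rel(146.5)"
```

```text
13.27 TCP r 46.7 t -0.7 z 121.9 corner r 38.9 z 120.4 s 29.8 th 0.116 F r 0.7 t 1.5 z 4.1 d [-0.159  0.104 -0.982] zt [ 0.82 -0.54 -0.19]
```

Emit:
{"method": "jog_arm", "body": {
  "rows": [0.0001, 0, -0.0007, 0, 0, 0, 1, 0.0001, 0, -0.0007, 0, 0, 0, 1]
}}

```text
time_s: 13.43
ee_pos: [0.5086, -0.1378, 0.1209]
eef_rot: [0.004, 1.38, 2.564]
force: [-3.0, -0.9, 10.6]
grip_width: 0.0005
```

Emit:
{"method": "jog_arm", "body": {
  "rows": [0, 0, -0.0006, 0, 0, 0, 1, 0, 0, -0.0006, 0, 0, 0, 1]
}}

```text
time_s: 13.6
ee_pos: [0.5088, -0.1378, 0.1202]
eef_rot: [0.004, 1.381, 2.564]
force: [-3.6, -0.9, 14.9]
grip_width: 0.0004
```

Emit:
{"method": "jog_arm", "body": {
  "rows": [0, 0, -0.0006, 0, 0, 0, 1, 0, 0, -0.0006, 0, 0, 0, 1]
}}

```text
time_s: 13.77
ee_pos: [0.5089, -0.138, 0.1195]
eef_rot: [0.004, 1.381, 2.564]
force: [-4.3, -0.9, 20.4]
grip_width: 0.0005
```

That last step read about 20 N, more than I meant. I batched the press steps, so I'll back off now and take single steps from here on.

Emit:
{"method": "jog_arm", "body": {
  "rows": [0, 0, 0.002, 0, 0, 0, 1, 0, 0, 0.003, 0, 0, 0, 1, 0, 0, 0.005, 0, 0, 0, 1, 0, 0, 0.02, 0, 0, 0, 1, 0, 0, 0.03, 0, 0, 0, 1, 0, 0, 0.03, 0, 0, 0, 1, 0, 0, 0.02, 0, 0, 0, 1]
}}

```text
time_s: 14.35
ee_pos: [0.5089, -0.1376, 0.2308]
eef_rot: [0.0, 1.381, 2.56]
force: [-0.2, -0.2, 0.9]
grip_width: 0.0002
```

```bash
python3 -c "
from h import *
show()
p,d=ctrl.camera('scene')
cv2.imwrite('pics/s2.png',cv2.resize(p[165:260,150:345,::-1],None,fx=4,fy=4,interpolation=cv2.INTER_CUBIC))"
```

```text
14.35 [ 0.5089 -0.1376  0.2308] F [-0.22 -0.21  0.87] M [ 0.01 -0.08 -0.02] w 0.0002 jaw -123.33 z [-0.1573  0.1034 -0.9821] q [-0.36  0.34  1.42  0.04  1.57  1.79]
```

View pics/s2.png

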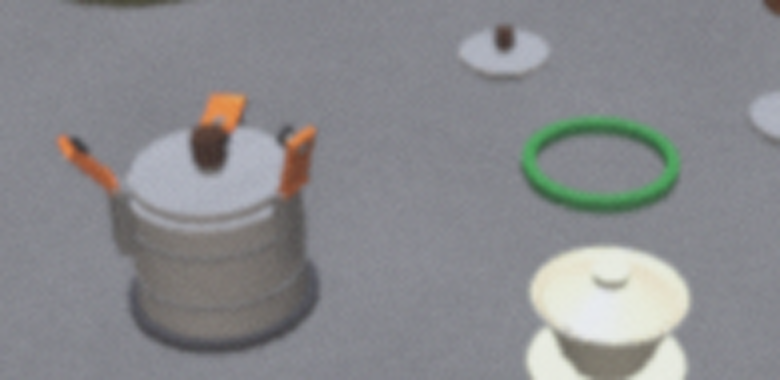

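The scene crop shows the near clip folded onto the lid behind the knob at (222,112). The lid is level, and the other two clips are still up at (85,160) and (297,160). Next is the clip at bearing 26.5°.

Emit:
{"method": "jog_arm", "body": {
  "rows": [0.017, 0.003, 0.005, 0, 0, 7, 1, 0.017, 0.003, 0, 0, 0, 7, 1, 0.017, 0.003, 0, 0, 0, 7, 1, 0.017, 0.003, 0, 0, 0, 7, 1, 0.017, 0.003, 0, 0, 0, 7, 1, 0.017, 0.003, 0, 0, 0, 7, 1, 0.017, 0.003, 0, 0, 0, 7, 1, 0.017, 0.0016, 0, 0, 0, 7, 1]
}}

```text
time_s: 15.07
ee_pos: [0.6453, -0.1144, 0.2326]
eef_rot: [0.001, 1.379, -2.738]
force: [0.2, -0.2, -0.3]
grip_width: 0.0008
```

Emit:
{"method": "jog_arm", "body": {
  "rows": [0, 0, 0, 0, 0, 4, 1, 0, 0, 0, 2.4, -4.9, 0, 1, 0, 0, 0, 2.4, -4.9, 0, 1, 0, 0, 0, 2.4, -4.9, 0, 1, 0, 0, 0, 2.4, -4.9, 0, 1, 0, 0, 0, 0, 0, 0, 1, 0, 0, 0, 0, 0, 0, 1]
}}

```text
time_s: 15.65
ee_pos: [0.6439, -0.1154, 0.2334]
eef_rot: [3.118, 1.383, 0.44]
force: [0.2, -0.5, -0.1]
grip_width: 0.0005
```

```bash
python3 -c "
from h import *
show();rel(26.5);wshot('w11')"
```

```text
15.65 [ 0.6439 -0.1154  0.2334] F [ 0.22 -0.48 -0.12] M [ 0.02  0.08 -0.03] w 0.0005 jaw -63.44 z [ 0.169   0.0796 -0.9824] q [-0.28  0.43  1.29  0.13  1.28  0.79]
15.65 TCP r 108.4 t 0.3 z 233.4 corner r 100.5 z 231.9 s 122.3 th 1.816 F r -0.0 t -0.5 z -0.1 d [ 0.169  0.08  -0.982] zt [-0.878 -0.44  -0.187]
```

View pics/w11.png

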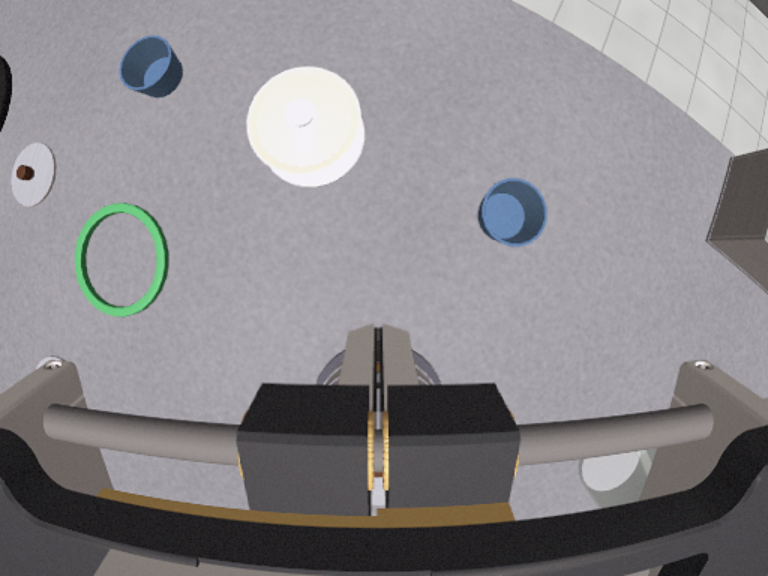

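The fingertips at (378,330) are above the outer side of the caddy, and the cups and gaiwan are well clear. I'll descend and push inward.

Emit:
{"method": "jog_arm", "body": {
  "rows": [0, 0, -0.03, 0, 0, 0, 1, 0, 0, -0.03, 0, 0, 0, 1, 0, 0, -0.025, 0, 0, 0, 1, 0, 0, -0.0085, 0, 0, 0, 1, 0, 0, 0, 0, 0, 0, 1, 0, 0, 0, 0, 0, 0, 1]
}}

```text
time_s: 16.2
ee_pos: [0.6452, -0.1147, 0.1404]
eef_rot: [3.117, 1.382, 0.44]
force: [0.7, -0.7, -0.5]
grip_width: 0.0004
```

Emit:
{"method": "jog_arm", "body": {
  "rows": [-0.0027, -0.0013, 0, 0, 0, 0, 1, -0.0027, -0.0013, 0, 0, 0, 0, 1, -0.0018, -0.0009, 0, 0, 0, 0, 1, -0.0018, -0.0009, 0, 0, 0, 0, 1]
}}

```text
time_s: 16.53
ee_pos: [0.6355, -0.1196, 0.1405]
eef_rot: [3.113, 1.381, 0.437]
force: [-0.7, -0.5, -0.7]
grip_width: 0.0006
```

```bash
python3 -c "
from h import *
rel(26.5)"
```

```text
16.53 TCP r 99.0 t 0.2 z 140.5 corner r 91.1 z 139.0 s 34.0 th 2.229 F r -0.8 t -0.2 z -0.7 d [ 0.171  0.08  -0.982] zt [-0.878 -0.441 -0.189]
```

Emit:
{"method": "jog_arm", "body": {
  "rows": [-0.0018, -0.0009, 0, 0, 0, 0, 1, -0.0018, -0.0009, 0, 0, 0, 0, 1, -0.0018, -0.0009, 0, 0, 0, 0, 1]
}}

```text
time_s: 16.78
ee_pos: [0.6299, -0.1221, 0.1397]
eef_rot: [3.117, 1.381, 0.441]
force: [1.7, 0.8, 1.7]
grip_width: 0.0002
```

Emit:
{"method": "jog_arm", "body": {
  "rows": [-0.0018, -0.0009, 0, 0, 0, 0, 1, -0.0018, -0.0009, 0, 0, 0, 0, 1, -0.0018, -0.0009, 0, 0, 0, 0, 1]
}}

```text
time_s: 17.03
ee_pos: [0.6248, -0.1248, 0.14]
eef_rot: [3.116, 1.381, 0.439]
force: [2.2, 1.9, 0.2]
grip_width: 0.0006
```

```bash
python3 -c "
from h import *
rel(26.5)"
```

```text
17.03 TCP r 87.1 t 0.4 z 140.0 corner r 79.3 z 138.4 s 26.9 th 1.891 F r 2.8 t 0.8 z 0.2 d [ 0.171  0.08  -0.982] zt [-0.878 -0.441 -0.189]
```

Emit:
{"method": "jog_arm", "body": {
  "rows": [-0.0025, -0.0012, 0.0005, 0, 0, 0, 1, -0.0025, -0.0012, 0.0005, 0, 0, 0, 1, -0.0025, -0.0012, 0.0005, 0, 0, 0, 1, -0.0022, -0.0011, 0.0003, 0, 0, 0, 1, -0.0022, -0.0011, 0.0003, 0, 0, 0, 1, -0.0022, -0.0011, 0.0003, 0, 0, 0, 1]
}}

```text
time_s: 17.53
ee_pos: [0.6104, -0.1316, 0.1418]
eef_rot: [3.119, 1.381, 0.443]
force: [3.5, 2.0, -0.6]
grip_width: 0.0005
```

```bash
python3 -c "
from h import *
rel(26.5)"
```

```text
17.53 TCP r 71.2 t 0.7 z 141.8 corner r 63.3 z 140.3 s 26.8 th 1.282 F r 4.1 t 0.2 z -0.6 d [ 0.17   0.081 -0.982] zt [-0.878 -0.441 -0.188]
```

Emit:
{"method": "jog_arm", "body": {
  "rows": [-0.0024, -0.0012, -0.0004, 0, 0, 0, 1, -0.0024, -0.0012, -0.0004, 0, 0, 0, 1, -0.0024, -0.0012, -0.0004, 0, 0, 0, 1, -0.0024, -0.0012, -0.0011, 0, 0, 0, 1, -0.0024, -0.0012, -0.0011, 0, 0, 0, 1, -0.0023, -0.0011, -0.0017, 0, 0, 0, 1, -0.0023, -0.0011, -0.0017, 0, 0, 0, 1]
}}

```text
time_s: 18.12
ee_pos: [0.5938, -0.14, 0.1352]
eef_rot: [3.117, 1.381, 0.44]
force: [3.7, 0.8, 1.7]
grip_width: 0.001
```

Emit:
{"method": "jog_arm", "body": {
  "rows": [-0.0015, -0.0008, -0.0025, 0, 0, 0, 1, -0.0015, -0.0008, -0.0025, 0, 0, 0, 1]
}}

```text
time_s: 18.28
ee_pos: [0.5908, -0.1416, 0.1301]
eef_rot: [3.118, 1.382, 0.441]
force: [1.5, 2.7, 2.8]
grip_width: 0.0006
```

```bash
python3 -c "
from h import *
rel(26.5)"
```

```text
18.28 TCP r 49.2 t 0.5 z 130.1 corner r 41.3 z 128.6 s 30.4 th 0.402 F r 2.6 t 1.8 z 2.8 d [ 0.17   0.08  -0.982] zt [-0.878 -0.441 -0.188]
```

Emit:
{"method": "jog_arm", "body": {
  "rows": [-0.0005, -0.0003, -0.0014, 0, 0, 0, 1, -0.0005, -0.0003, -0.0014, 0, 0, 0, 1]
}}

```text
time_s: 18.45
ee_pos: [0.5898, -0.1421, 0.1272]
eef_rot: [3.119, 1.382, 0.442]
force: [0.6, 1.4, 3.6]
grip_width: 0.0004
```

Emit:
{"method": "jog_arm", "body": {
  "rows": [-0.0005, -0.0002, -0.0012, 0, 0, 0, 1]
}}

```text
time_s: 18.53
ee_pos: [0.5893, -0.1423, 0.126]
eef_rot: [3.119, 1.382, 0.442]
force: [0.9, 1.4, 2.9]
grip_width: 0.0004
```

Emit:
{"method": "jog_arm", "body": {
  "rows": [-0.0003, -0.0002, -0.001, 0, 0, 0, 1]
}}

```text
time_s: 18.62
ee_pos: [0.5891, -0.1425, 0.125]
eef_rot: [3.119, 1.382, 0.442]
force: [-0.4, 1.3, 4.2]
grip_width: 0.0004
```

Emit:
{"method": "jog_arm", "body": {
  "rows": [-0.0002, -0.0001, -0.0008, 0, 0, 0, 1]
}}

```text
time_s: 18.7
ee_pos: [0.5889, -0.1425, 0.1242]
eef_rot: [3.119, 1.382, 0.442]
force: [-0.9, 1.7, 2.5]
grip_width: 0.0005
```

Emit:
{"method": "jog_arm", "body": {
  "rows": [-0.0002, -0.0001, -0.0008, 0, 0, 0, 1]
}}

```text
time_s: 18.78
ee_pos: [0.5887, -0.1426, 0.1235]
eef_rot: [3.119, 1.382, 0.442]
force: [-0.3, 1.3, 3.7]
grip_width: 0.0005
```

Emit:
{"method": "jog_arm", "body": {
  "rows": [-0.0002, -0.0001, -0.0008, 0, 0, 0, 1]
}}

```text
time_s: 18.87
ee_pos: [0.5885, -0.1428, 0.1227]
eef_rot: [3.118, 1.382, 0.442]
force: [-0.2, 0.9, 3.8]
grip_width: 0.0001
```

Emit:
{"method": "jog_arm", "body": {
  "rows": [-0.0001, 0, -0.0008, 0, 0, 0, 1]
}}

```text
time_s: 18.95
ee_pos: [0.5884, -0.1428, 0.1219]
eef_rot: [3.118, 1.382, 0.442]
force: [-1.8, 0.9, 4.8]
grip_width: 0.0006
```

Emit:
{"method": "jog_arm", "body": {
  "rows": [-0.0001, 0, -0.0008, 0, 0, 0, 1]
}}

```text
time_s: 19.03
ee_pos: [0.5883, -0.1428, 0.1211]
eef_rot: [3.118, 1.382, 0.441]
force: [-1.7, 1.2, 5.0]
grip_width: 0.0009
```

Emit:
{"method": "jog_arm", "body": {
  "rows": [-0.0001, 0, -0.0008, 0, 0, 0, 1]
}}

```text
time_s: 19.12
ee_pos: [0.5882, -0.1429, 0.1204]
eef_rot: [3.117, 1.382, 0.441]
force: [-2.8, 0.3, 8.7]
grip_width: 0.0005
```

Emit:
{"method": "jog_arm", "body": {
  "rows": [0, 0, -0.0006, 0, 0, 0, 1]
}}

```text
time_s: 19.2
ee_pos: [0.5883, -0.1429, 0.12]
eef_rot: [3.116, 1.382, 0.44]
force: [-3.5, 1.3, 10.6]
grip_width: 0.0003
```

Emit:
{"method": "jog_arm", "body": {
  "rows": [0, 0, -0.0005, 0, 0, 0, 1]
}}

```text
time_s: 19.28
ee_pos: [0.5883, -0.1429, 0.1198]
eef_rot: [3.116, 1.381, 0.439]
force: [-5.0, 0.3, 12.1]
grip_width: 0.0003
```

Emit:
{"method": "jog_arm", "body": {
  "rows": [0, 0, 0, 0, 0, 0, 1, 0, 0, 0, 0, 0, 0, 1]
}}

```text
time_s: 19.45
ee_pos: [0.5883, -0.1429, 0.1198]
eef_rot: [3.116, 1.381, 0.439]
force: [-3.5, 0.2, 10.0]
grip_width: 0.0
```

Emit:
{"method": "jog_arm", "body": {
  "rows": [0, 0, -0.0003, 0, 0, 0, 1, 0, 0, 0, 0, 0, 0, 1]
}}

```text
time_s: 19.62
ee_pos: [0.5883, -0.1429, 0.1196]
eef_rot: [3.115, 1.381, 0.439]
force: [-4.1, 1.4, 10.8]
grip_width: 0.0006
```

```bash
python3 -c "
from h import *
rel(26.5)"
```

```text
19.62 TCP r 46.3 t 0.4 z 119.6 corner r 38.5 z 118.1 s 29.8 th 0.038 F r -3.0 t 3.0 z 10.8 d [ 0.17   0.08  -0.982] zt [-0.878 -0.441 -0.188]
```

Emit:
{"method": "jog_arm", "body": {
  "rows": [0, 0, -0.0002, 0, 0, 0, 1, 0, 0, 0, 0, 0, 0, 1]
}}

```text
time_s: 19.78
ee_pos: [0.5883, -0.1429, 0.1196]
eef_rot: [3.115, 1.381, 0.438]
force: [-6.6, 0.4, 11.7]
grip_width: 0.0005
```

Emit:
{"method": "jog_arm", "body": {
  "rows": [0, 0, 0.002, 0, 0, 0, 1, 0, 0, 0.003, 0, 0, 0, 1, 0, 0, 0.01, 0, 0, 0, 1, 0, 0, 0.03, 0, 0, 0, 1, 0, 0, 0.03, 0, 0, 0, 1, 0, 0, 0.03, 0, 0, 0, 1, 0, 0, 0.01, 0, 0, 0, 1]
}}

```text
time_s: 20.37
ee_pos: [0.5892, -0.1431, 0.239]
eef_rot: [3.096, 1.377, 0.419]
force: [0.8, 0.7, 0.2]
grip_width: 0.0005
```

Emit:
{"method": "jog_arm", "body": {
  "rows": [-0.006, -0.018, 0, 0, 0, 7, 1, -0.006, -0.018, 0, 0, 0, 7, 1, -0.006, -0.018, 0, 0, 0, 7, 1, -0.006, -0.018, 0, 0, 0, 7, 1, -0.006, -0.018, 0, 0, 0, 7, 1, -0.006, -0.018, 0, 0, 0, 7, 1, -0.006, -0.018, 0, 0, 0, 7, 1, -0.0067, -0.017, 0, 0, 0, 7, 1]
}}

```text
time_s: 21.03
ee_pos: [0.539, -0.2867, 0.2334]
eef_rot: [3.122, 1.381, 1.429]
force: [-0.1, 0.8, 0.3]
grip_width: 0.0007
```

Emit:
{"method": "jog_arm", "body": {
  "rows": [0, 0, 0, 0, 0, 4, 1, 0, 0, 0, -5.4, 0.3, 0, 1, 0, 0, 0, -5.4, 0.3, 0, 1, 0, 0, 0, -5.4, 0.3, 0, 1, 0, 0, 0, -5.4, 0.3, 0, 1, 0, 0, 0, 0, 0, 0, 1, 0, 0, 0, 0, 0, 0, 1]
}}

```text
time_s: 21.62
ee_pos: [0.5397, -0.2847, 0.2337]
eef_rot: [0.027, 1.384, -1.6]
force: [-0.6, -0.0, -0.2]
grip_width: 0.0004
```

```bash
python3 -c "
from h import *
show();rel(-93.5);wshot('w12')"
```

```text
21.6167 [ 0.5397 -0.2847  0.2337] F [-0.59 -0.03 -0.19] M [ 0.06 -0.14  0.04] w 0.0004 jaw -3.19 z [-0.0055 -0.1853 -0.9827] q [-0.47  0.37  1.37 -0.17  1.32 -0.38]
21.62 TCP r 121.0 t 0.1 z 233.7 corner r 113.1 z 232.2 s 126.5 th 1.912 F r 0.1 t -0.6 z -0.2 d [-0.005 -0.185 -0.983] zt [ 0.056  0.981 -0.185]
```

View pics/w12.png

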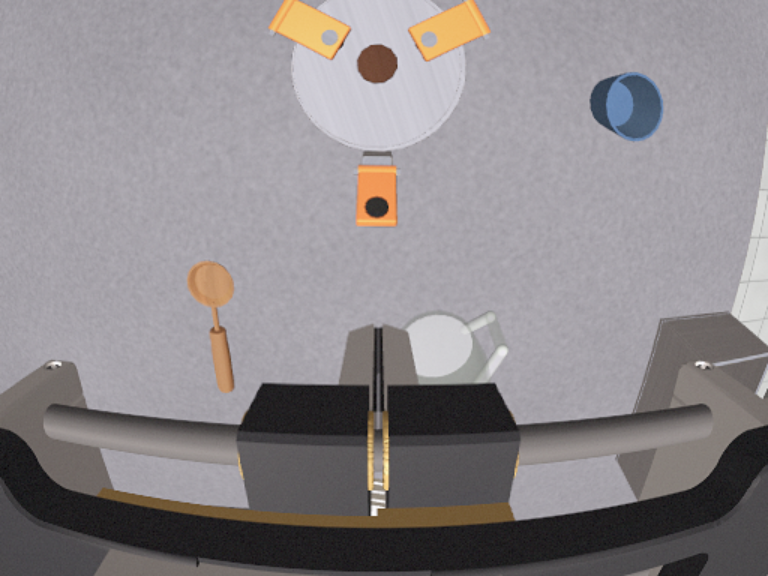

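Both folded clips lie over the lid at (311,30) and (449,30). The last clip at (377,195) lines up with the fingers. The pitcher is near (440,345), so I'll check its clearance before descending.

```bash
python3 -c "
from h import *
z=np.load('w12.npz');X=wcloud(z['d'],{'K':z['K'],'extrinsics':z['E']})
z=np.load('w9.npz');Y=wcloud(z['d'],{'K':z['K'],'extrinsics':z['E']})
for W in(X,Y):
  k=(W[...,2]>.03)&(W[...,2]<.15)&(W[...,1]<-.27)&(W[...,1]>-.5)&(W[...,0]>.45)&(W[...,0]<.75)
  q=W[k];print(k.sum(),np.percentile(q,[1,50,99],axis=0).round(3).tolist())
"
```

```text
2281 [[0.565, -0.414, 0.032], [0.601, -0.398, 0.08], [0.636, -0.369, 0.118]]
5257 [[0.549, -0.481, 0.034], [0.592, -0.407, 0.095], [0.635, -0.37, 0.135]]
```

The pitcher's nearest side is at y ≈ -0.365, about 70 mm from the fingers, so it's safe to descend.

Emit:
{"method": "jog_arm", "body": {
  "rows": [0, 0, -0.03, 0, 0, 0, 1, 0, 0, -0.03, 0, 0, 0, 1, 0, 0, -0.025, 0, 0, 0, 1, 0, 0, -0.0095, 0, 0, 0, 1, 0, 0, 0, 0, 0, 0, 1, 0, 0, 0, 0, 0, 0, 1]
}}

```text
time_s: 22.17
ee_pos: [0.5397, -0.2864, 0.14]
eef_rot: [0.031, 1.383, -1.599]
force: [0.1, -0.1, 0.7]
grip_width: 0.0005
```

Emit:
{"method": "jog_arm", "body": {
  "rows": [0.0002, 0.003, 0, 0, 0, 0, 1, 0.0002, 0.003, 0, 0, 0, 0, 1, 0.0002, 0.003, 0, 0, 0, 0, 1, 0.0001, 0.002, 0, 0, 0, 0, 1, 0.0001, 0.002, 0, 0, 0, 0, 1]
}}

```text
time_s: 22.58
ee_pos: [0.5406, -0.2724, 0.1398]
eef_rot: [0.032, 1.382, -1.596]
force: [0.5, 0.3, 0.5]
grip_width: 0.0004
```

```bash
python3 -c "
from h import *
rel(-93.5)"
```

```text
22.58 TCP r 108.6 t 0.2 z 139.8 corner r 100.7 z 138.3 s 40.8 th 2.430 F r -0.3 t 0.5 z 0.5 d [-0.005 -0.188 -0.982] zt [ 0.057  0.981 -0.187]
```

Emit:
{"method": "jog_arm", "body": {
  "rows": [0.0001, 0.002, 0, 0, 0, 0, 1, 0.0001, 0.002, 0, 0, 0, 0, 1, 0.0001, 0.002, 0, 0, 0, 0, 1]
}}

```text
time_s: 22.83
ee_pos: [0.5411, -0.268, 0.1407]
eef_rot: [0.039, 1.379, -1.589]
force: [-2.2, -9.1, 9.1]
grip_width: 0.0003
```

Emit:
{"method": "jog_arm", "body": {
  "rows": [0.0001, 0.002, 0, 0, 0, 0, 1, 0.0001, 0.002, 0, 0, 0, 0, 1, 0.0001, 0.002, 0, 0, 0, 0, 1]
}}

```text
time_s: 23.08
ee_pos: [0.5414, -0.2614, 0.1403]
eef_rot: [0.039, 1.381, -1.59]
force: [-0.4, -4.2, 3.3]
grip_width: 0.0007
```

Emit:
{"method": "jog_arm", "body": {
  "rows": [0.0001, 0.002, 0, 0, 0, 0, 1, 0.0001, 0.002, 0, 0, 0, 0, 1, 0.0001, 0.002, 0, 0, 0, 0, 1, 0.0001, 0.002, 0, 0, 0, 0, 1]
}}

```text
time_s: 23.42
ee_pos: [0.5413, -0.2524, 0.1391]
eef_rot: [0.028, 1.383, -1.601]
force: [-0.7, -2.4, 2.3]
grip_width: 0.0004
```

```bash
python3 -c "
from h import *
rel(-93.5)"
```

```text
23.42 TCP r 88.6 t -0.3 z 139.1 corner r 80.7 z 137.6 s 26.8 th 1.954 F r 2.5 t -0.6 z 2.3 d [-0.006 -0.187 -0.982] zt [ 0.057  0.981 -0.187]
```

Emit:
{"method": "jog_arm", "body": {
  "rows": [0.0002, 0.0024, 0.0006, 0, 0, 0, 1, 0.0002, 0.0024, 0.0006, 0, 0, 0, 1, 0.0002, 0.0024, 0.0006, 0, 0, 0, 1, 0.0002, 0.0024, 0.0006, 0, 0, 0, 1, 0.0001, 0.0024, 0.0003, 0, 0, 0, 1, 0.0001, 0.0024, 0.0003, 0, 0, 0, 1, 0.0001, 0.0024, 0.0003, 0, 0, 0, 1]
}}

```text
time_s: 24.0
ee_pos: [0.5424, -0.2358, 0.1425]
eef_rot: [0.028, 1.382, -1.6]
force: [-0.2, -3.6, -0.6]
grip_width: 0.0005
```

```bash
python3 -c "
from h import *
rel(-93.5)"
```

```text
24.0 TCP r 72.0 t -0.2 z 142.5 corner r 64.1 z 141.0 s 27.3 th 1.317 F r 3.6 t 0.0 z -0.6 d [-0.006 -0.187 -0.982] zt [ 0.057  0.981 -0.187]
```

Emit:
{"method": "jog_arm", "body": {
  "rows": [0.0002, 0.0028, -0.0005, 0, 0, 0, 1, 0.0002, 0.0028, -0.0005, 0, 0, 0, 1, 0.0002, 0.0028, -0.0006, 0, 0, 0, 1, 0.0002, 0.0027, -0.0011, 0, 0, 0, 1, 0.0002, 0.0027, -0.0012, 0, 0, 0, 1, 0.0002, 0.0026, -0.0017, 0, 0, 0, 1, 0.0002, 0.0026, -0.0018, 0, 0, 0, 1]
}}

```text
time_s: 24.58
ee_pos: [0.544, -0.2167, 0.1351]
eef_rot: [0.031, 1.382, -1.598]
force: [0.5, -4.2, 1.6]
grip_width: 0.0003
```

Emit:
{"method": "jog_arm", "body": {
  "rows": [0.0001, 0.0017, -0.0025, 0, 0, 0, 1, 0.0001, 0.0017, -0.0025, 0, 0, 0, 1]
}}

```text
time_s: 24.75
ee_pos: [0.5442, -0.2133, 0.1301]
eef_rot: [0.031, 1.382, -1.597]
force: [-0.4, -3.1, 3.6]
grip_width: 0.0005
```

```bash
python3 -c "
from h import *
rel(-93.5)"
```

```text
24.75 TCP r 49.4 t 0.2 z 130.1 corner r 41.5 z 128.6 s 30.2 th 0.404 F r 3.1 t -0.2 z 3.6 d [-0.005 -0.187 -0.982] zt [ 0.057  0.981 -0.187]
```

Emit:
{"method": "jog_arm", "body": {
  "rows": [0, 0.0006, -0.0014, 0, 0, 0, 1, 0, 0.0006, -0.0014, 0, 0, 0, 1]
}}

```text
time_s: 24.92
ee_pos: [0.5442, -0.2121, 0.1273]
eef_rot: [0.03, 1.382, -1.598]
force: [-0.6, -2.0, 2.7]
grip_width: 0.0003
```

Emit:
{"method": "jog_arm", "body": {
  "rows": [0, 0.0005, -0.001, 0, 0, 0, 1]
}}

```text
time_s: 25.0
ee_pos: [0.5442, -0.2117, 0.1263]
eef_rot: [0.031, 1.382, -1.598]
force: [0.4, -2.2, 3.0]
grip_width: 0.0002
```

Emit:
{"method": "jog_arm", "body": {
  "rows": [0, 0.0004, -0.001, 0, 0, 0, 1]
}}

```text
time_s: 25.08
ee_pos: [0.5442, -0.2114, 0.1254]
eef_rot: [0.032, 1.382, -1.597]
force: [1.0, -2.3, 2.7]
grip_width: 0.0003
```

Emit:
{"method": "jog_arm", "body": {
  "rows": [0, 0.0003, -0.001, 0, 0, 0, 1]
}}

```text
time_s: 25.17
ee_pos: [0.5442, -0.2111, 0.1244]
eef_rot: [0.031, 1.382, -1.598]
force: [1.4, -1.4, 3.0]
grip_width: 0.0003
```

Emit:
{"method": "jog_arm", "body": {
  "rows": [0, 0.0002, -0.0008, 0, 0, 0, 1]
}}

```text
time_s: 25.25
ee_pos: [0.5442, -0.2109, 0.1236]
eef_rot: [0.031, 1.382, -1.597]
force: [1.5, -1.6, 3.6]
grip_width: 0.0006
```

Emit:
{"method": "jog_arm", "body": {
  "rows": [0, 0.0002, -0.0008, 0, 0, 0, 1]
}}

```text
time_s: 25.33
ee_pos: [0.5442, -0.2107, 0.1228]
eef_rot: [0.031, 1.382, -1.597]
force: [1.7, -2.3, 3.7]
grip_width: 0.0002
```

Emit:
{"method": "jog_arm", "body": {
  "rows": [0, 0.0001, -0.0008, 0, 0, 0, 1]
}}

```text
time_s: 25.42
ee_pos: [0.5442, -0.2106, 0.122]
eef_rot: [0.031, 1.382, -1.597]
force: [1.3, -1.2, 3.4]
grip_width: 0.0007
```

Emit:
{"method": "jog_arm", "body": {
  "rows": [0, 0.0001, -0.0008, 0, 0, 0, 1]
}}

```text
time_s: 25.5
ee_pos: [0.5442, -0.2105, 0.1212]
eef_rot: [0.031, 1.382, -1.597]
force: [1.6, -0.6, 4.6]
grip_width: 0.0003
```

Emit:
{"method": "jog_arm", "body": {
  "rows": [0, 0.0001, -0.0008, 0, 0, 0, 1]
}}

```text
time_s: 25.58
ee_pos: [0.5442, -0.2103, 0.1204]
eef_rot: [0.031, 1.382, -1.598]
force: [1.0, -0.3, 3.0]
grip_width: 0.0006
```

Emit:
{"method": "jog_arm", "body": {
  "rows": [0, 0, -0.0008, 0, 0, 0, 1]
}}

```text
time_s: 25.67
ee_pos: [0.5442, -0.2103, 0.1195]
eef_rot: [0.031, 1.382, -1.598]
force: [3.0, -0.1, 4.1]
grip_width: 0.0005
```

Emit:
{"method": "jog_arm", "body": {
  "rows": [0, 0, -0.0008, 0, 0, 0, 1]
}}

```text
time_s: 25.75
ee_pos: [0.5442, -0.2102, 0.1187]
eef_rot: [0.03, 1.383, -1.598]
force: [3.4, 0.7, 3.6]
grip_width: 0.0009
```

Emit:
{"method": "jog_arm", "body": {
  "rows": [0, 0, -0.0008, 0, 0, 0, 1]
}}

```text
time_s: 25.83
ee_pos: [0.5442, -0.2102, 0.1179]
eef_rot: [0.03, 1.383, -1.598]
force: [2.2, 0.9, 3.1]
grip_width: 0.0006
```

Emit:
{"method": "jog_arm", "body": {
  "rows": [0, 0, -0.0008, 0, 0, 0, 1]
}}

```text
time_s: 25.92
ee_pos: [0.5441, -0.2102, 0.1171]
eef_rot: [0.029, 1.383, -1.599]
force: [1.5, 2.0, 4.5]
grip_width: 0.0
```

Emit:
{"method": "jog_arm", "body": {
  "rows": [0, 0, -0.0008, 0, 0, 0, 1]
}}

```text
time_s: 26.0
ee_pos: [0.5441, -0.2102, 0.1163]
eef_rot: [0.029, 1.383, -1.599]
force: [2.6, 2.4, 3.6]
grip_width: 0.0004
```

Emit:
{"method": "jog_arm", "body": {
  "rows": [0, 0, -0.0008, 0, 0, 0, 1]
}}

```text
time_s: 26.08
ee_pos: [0.5442, -0.2102, 0.1156]
eef_rot: [0.03, 1.383, -1.598]
force: [0.8, 3.5, 8.6]
grip_width: 0.0005
```

Emit:
{"method": "jog_arm", "body": {
  "rows": [0, -0.0001, -0.0006, 0, 0, 0, 1]
}}

```text
time_s: 26.17
ee_pos: [0.5442, -0.2103, 0.1152]
eef_rot: [0.031, 1.383, -1.598]
force: [0.2, 5.1, 11.3]
grip_width: 0.0005
```

Emit:
{"method": "jog_arm", "body": {
  "rows": [0, 0, -0.0004, 0, 0, 0, 1, 0, 0, 0, 0, 0, 0, 1]
}}

```text
time_s: 26.33
ee_pos: [0.5443, -0.2103, 0.1151]
eef_rot: [0.032, 1.383, -1.597]
force: [-0.3, 4.5, 9.6]
grip_width: 0.0007
```

```bash
python3 -c "
from h import *
rel(-93.5)"
```

```text
26.33 TCP r 46.4 t 0.1 z 115.1 corner r 38.5 z 113.6 s 29.5 th -0.115 F r -4.5 t -0.6 z 9.6 d [-0.005 -0.187 -0.982] zt [ 0.057  0.981 -0.187]
```

Emit:
{"method": "jog_arm", "body": {
  "rows": [0, 0, -0.0004, 0, 0, 0, 1, 0, 0, 0, 0, 0, 0, 1]
}}

```text
time_s: 26.5
ee_pos: [0.5443, -0.2102, 0.115]
eef_rot: [0.033, 1.382, -1.596]
force: [-1.7, 4.4, 12.2]
grip_width: 0.0007
```

Emit:
{"method": "jog_arm", "body": {
  "rows": [0, 0, 0.002, 0, 0, 0, 1, 0, 0, 0.003, 0, 0, 0, 1, 0, -0.003, 0.01, 0, 0, 0, 1, 0, -0.01, 0.03, 0, 0, 0, 1, -0.02, -0.02, 0.03, 0, 0, 0, 1, -0.03, -0.02, 0.03, 0, 0, 0, 1, -0.03, 0, 0.01, 0, 0, 0, 1, 0, 0, 0, 0, 0, 0, 1]
}}

```text
time_s: 27.17
ee_pos: [0.4647, -0.2626, 0.2293]
eef_rot: [0.044, 1.38, -1.587]
force: [-0.1, 0.5, 0.1]
grip_width: 0.0006
```

Emit:
{"method": "jog_arm", "body": {
  "rows": [-0.02, -0.01, 0, 0, 0, 0, 1, -0.02, 0, 0, 0, 0, 0, 1, 0, 0, 0, 0, 0, 0, 1, 0, 0, 0, 0, 0, 0, 1]
}}

```text
time_s: 27.5
ee_pos: [0.4272, -0.2715, 0.2262]
eef_rot: [0.03, 1.382, -1.599]
force: [0.6, -0.9, 0.1]
grip_width: 0.0005
```

```bash
python3 - <<'E'
from h import *
show();p,d,m=wshot('w13');X=wcloud(d,m)
hsv=cv2.cvtColor(p,cv2.COLOR_RGB2HSV);h,s,v=[hsv[...,i].astype(int) for i in range(3)]
for b in(146.5,26.5,-93.5):
    e=np.array([np.cos(np.radians(b)),np.sin(np.radians(b))]);W=X[...,:2]-C
    r=W@e;t=W@np.array([-e[1],e[0]])
    k=(h<28)&(s>100)&(r>.028)&(r<.064)&(abs(t)<.010)&(abs(X[...,2]-.117)<.012)
    q=X[k]
    if k.sum()>10:
        A=np.polyfit(.068-r[k],q[:,2],1);print(b,k.sum(),"angle",A[0],"z at hinge",A[1], "z@30", np.polyval(A,.03))
r=np.hypot(*(X[...,:2]-C).T).T
k=(r<.053)&(abs(X[...,2]-.103)<.005)&(s<50);q=X[k]
print('lid',len(q),np.linalg.lstsq(np.c_[q[:,:2]-C,np.ones(len(q))],q[:,2],rcond=None)[0])
k=(r<.02)&(X[...,2]>.122)&(X[...,2]<.14);q=X[k];print('knob',q.mean(0))
p,d=ctrl.camera('scene');cv2.imwrite('pics/s3.png',cv2.resize(p[165:260,150:345,::-1],None,fx=4,fy=4,interpolation=cv2.INTER_CUBIC))
E
```

```text
27.5 [ 0.4272 -0.2715  0.2262] F [ 0.63 -0.85  0.14] M [ 0.04 -0.07  0.  ] w 0.0005 jaw -3.33 z [-0.0054 -0.1874 -0.9823] q [-0.55  0.13  1.68 -0.17  1.23 -0.44]
146.5 720 angle 0.06882800478027966 z at hinge 0.11733562896840276 z@30 0.11940046911181115
26.5 525 angle 0.038192921969247354 z at hinge 0.11755201834490923 z@30 0.11869780600398666
-93.5 605 angle -0.11117646265327069 z at hinge 0.11736683524425282 z@30 0.1140315413646547
lid 5455 [0.0006618  0.00079252 0.10337709]
knob [ 0.54367537 -0.16371295  0.1304166 ]
```

View pics/w13.png

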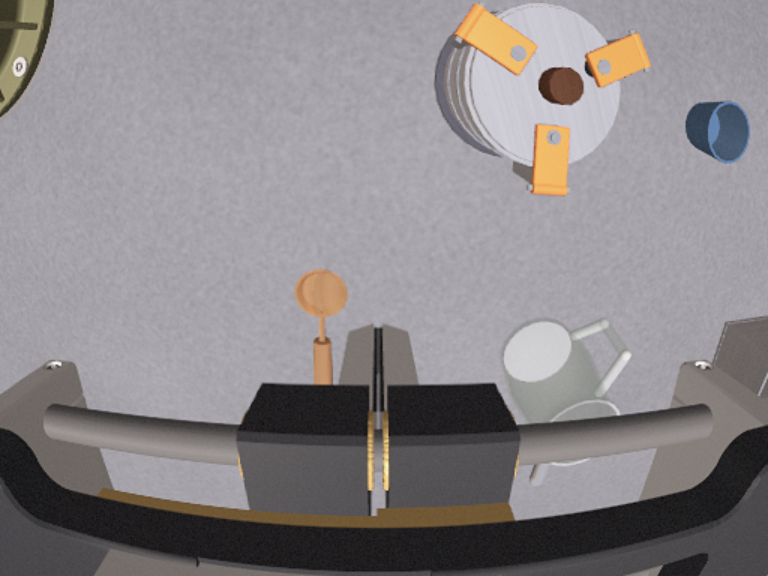

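View pics/s3.png

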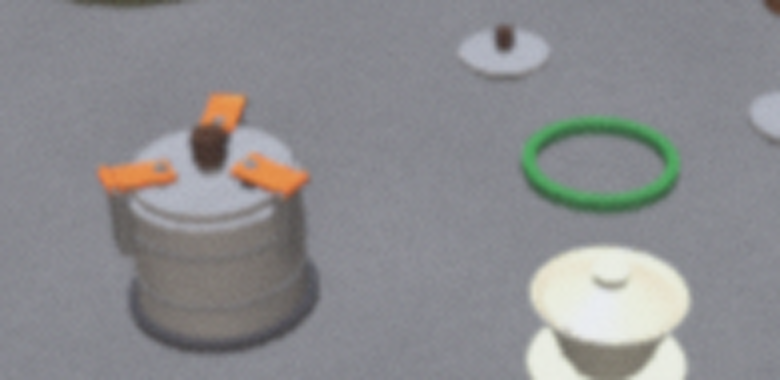

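All three clips measure at about their pressed angles: 0.07, 0.04 and -0.11 rad. That is roughly 1.3 to 1.7 mm below where each foot first touched. The lid is level, with its flange at 0.1034 m, and the arm is clear, so I'm handing in.

```bash
python3 -c "
from station import ctrl
print(ctrl.hand_in())"
```

```text
the job is handed in; nothing more can be done
None
```

The lid is home on the caddy and all three clips are folded down and bearing on it. One press may have gone slightly over the 20 N clip limit. I handed the job in at about 28 s of the 72 s allowed; it reports no verdict.

- **Lid:** I took the largest lid by its knob from the green rest and pressed it until it seated at about 25 N, then let go. The last look had it level within about 0.001 rad, with its flange top at 0.1034 m against 0.103 m nominal. It looked centred on the caddy.
- **Clips:** I folded each in with the shut fingertips and pressed about 30 mm from its hinge. After release they stood at about 0.07, 0.04 and -0.11 rad. The second and third had not moved from their pressed angles; the first sprang back about 0.03 rad. I estimate each rubber foot is still squeezed 1 to 2 mm, but I didn't measure the clip-to-lid forces directly.
- **Possible failure:** On the first clip (bearing 146.5°) I ran several press steps together, and the wrist force peaked at about 20.9 N in total. About 0.9 N of the vertical reading was sensor offset, so the true force was right around the 20 N limit and I can't rule out a brief overrun. The other two clips peaked at about 13 to 14 N.
- **Other tea things:** The arm touched none of them, and the last pictures showed nothing visibly moved. It was clear of everything at hand-in.

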